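Clamp an engineer's square in the inspection fixture

TASK

Get the engineer's square ready for measuring: lay its thick stock on the steel rest strip of the inspection fixture and slide it along the strip, gently, until the blade's outer edge has gone into the spring clip and the end of the stock bears flush on the fence, with the stock centred over the strip. Let go of it, then push the red handle of the toggle clamp over centre so that it snaps down and its rubber pad holds the stock. Do not force anything, and leave the loupe, the micrometer and the loose V-block where they are.

Things in the scene. Friction and masses are not known exactly. Their poses are not given: they have to be found in the camera images.
- square_stock (a point): centre of the stock of a flat steel engineer's square (L shape, 78x98x14 mm, 0.21 kg). Stock: 78 long (x -39..39), 20 wide (y), 14 high (z up); grip it here across its 20 mm width. Blade: 18 wide, 2 thick, leaves the stock at x 20..38 and runs 78 mm to -y, its underside 6 mm above the stock's underside
- seat (a point): where square_stock must end, same axes: a point on the fixed inspection fixture (grey plate 117x276x12 mm, long way along y), 31 mm above the worktop. The steel rest strip for the stock runs x -51..39 mm under it, 16 wide, top 24 above the worktop (12 above the plate). Slide the stock to +x: the last 25 mm push the blade in the clip. Beside the strip fingers have 28 mm to -y and 40 to +y
- clip_lip (a point): lip of the spring clip on the fence: a steel leaf 40 mm wide whose lip rests on a fixed dark anvil; the anvil's top (30 mm above the worktop) is level with the blade's underside when the stock is on the strip. The leaf flares up towards -x as a mouth that begins 17 mm before the lip. Pushing the blade in lifts it by 2 mm and takes about 4 N
- clip_jaw (a joint): opening of the spring clip, rad: 0 shut and empty, about 0.07 with the blade in it
- handle_end (a point): middle of the free end of the red handle of the toggle clamp (grip 19 mm thick, 125 mm from pivot to end; point z points out along it, x is the pivot axis). Open, it leans 32 degrees from upright, away from the seat, to +y, its end 158 mm above the worktop. Push it towards -y of the seat, following its arc: dead centre is 11 degrees past upright. The space behind it (+y) is free
- toggle_lever (a joint): lever angle, rad: 0 open, dead centre 0.75, clamped about 1.5. Arm and red handle are one lever, thrown either way by springs: below 0.75 it falls back open, beyond it snaps down by itself on to the stock. Pushed square to the handle near its end it takes about 6 N at first, less and less towards dead centre; a level push takes up to 15 N at first, as the tip has to slide along the handle
- pad_face (a point): middle of the face of the clamp's round rubber pad (16 mm across). Open, the clamp's arm stands upright at +y of the seat, the pad 71 mm sideways from the seat and about 145 mm up; clamped, the pad stands on the middle of the stock
- clamp_pad (a joint): how far the pad's spring is pushed in, m: 0 free, about 0.004 when it holds the stock (some 7 N)
- square: the square itself; origin under the middle of its 78x98 mm outline, same axes as square_stock
- fence: steel fence bar of the fixture, upright face at x = +39 mm from seat, where the end of the stock stops; its top is 34 mm above the worktop. Origin 39 mm to -y and 31 mm below seat, same axes
- loupe: green loupe, 39 mm across, 30 high, standing loose in front of the fixture; origin at its underside
- outside_micrometer: outside micrometer with green frame, 115x40x15 mm, lying loose to the front left; origin at its underside
- v_block_1: steel V-block, 44x36x34 mm, standing loose at the far right of the fixture; origin at its underside
- fixture: the whole inspection fixture with fence, clip and toggle clamp; origin on the worktop 39 mm to -y of seat, same axes. The pivot of the toggle lever is at x = 0, y = +134 mm, 52 mm above the worktop
There are look-alikes about, which are no part of the job. What is shaped like the square but brown is not meant.

How it is judged:
On the way, in this order (a step that is already met when the one before it is completed fails the run):
1. the square is home: stock on the strip and against the fence, blade in the clip, let go, while the clamp is still open (x of square_stock in the frame of seat between -0.0015 and 0.0015 m and y of square_stock in the frame of seat between -0.005 and 0.005 m and z of square_stock in the frame of seat between -0.002 and 0.002 m and angle between the x axis of square_stock and the x axis of seat, either way round below 0.035 rad and value of joint clip_jaw above 0.04 rad and contact force between the fingers and square below 0.3 N and value of joint toggle_lever below 0.4 rad), for 0.2 s.
2. the lever is flipped over centre and the pad is pressed on the stock (value of joint toggle_lever above 1.35 rad and value of joint clamp_pad above 0.0015 m), for 0.2 s.
At the end, for the whole second after the job is handed in: Stock at the seat (1.5 mm towards the fence, 2 mm in height, 5 mm along the fence, 2 degrees), blade's edge in the clip (jaw over 0.04 rad), lever snapped down (over 1.35 rad), pad's spring pushed in over 1.5 mm by the stock, all at rest (all of step 2 and x of square_stock in the frame of seat between -0.0015 and 0.0015 m and y of square_stock in the frame of seat between -0.005 and 0.005 m and z of square_stock in the frame of seat between -0.002 and 0.002 m and angle between the x axis of square_stock and the x axis of seat, either way round below 0.035 rad and value of joint clip_jaw above 0.04 rad and linear speed of square below 0.01 m/s); the robot touches nothing.
It fails at once if the square was forced against the fence (more than 35 N) (contact force between square and fence above 35 N).
It fails at once if the fixture or its clamp handle was struck or forced (more than 50 N) (contact force between any of the fingers, the arm and fixture above 50 N).
It fails at once if the loupe was moved (more than 25 mm) (distance of loupe from where it was at the start of the episode above 0.025 m).
It fails at once if the micrometer was moved (more than 25 mm) (distance of outside_micrometer from where it was at the start of the episode above 0.025 m).
It fails at once if the V-block was moved (more than 25 mm) (distance of v_block_1 from where it was at the start of the episode above 0.025 m).
It also fails if it takes over 51 s, if anything falls off the work surface, if the arm or the gripper's body presses on something with over 40 N, if the wrist force passes 120 N, or if a joint passes its speed limit or range.

ROBOT

A 6-joint arm with a two-finger parallel gripper is mounted at the origin on a cart in front of the work surface, level with it; the furniture and walls round the work are solid. World frame = base frame: x ahead of the robot, y to its left, z up, the work surface at z = 0. Lengths are in m, angles in rad, forces in N, time in s.
With the tool pointing down it reaches from about 0.375 to 0.925 m from the base axis. Payload 5.7 kg.
Tool frame: the origin (TCP) lies midway between the tips of the shut fingers; the grasp point (between the pads) lies 19 mm behind it; z points along the fingers, y is the direction in which the jaws open and shut (so a half turn about z gives the same grasp; the last joint's range is limited). The gripper opens to 88 mm and grips with 3 to 60 N. Pads are 20 mm wide; open, the fingers measure 115 mm over their backs; the gripper's body (75 mm by 178 mm) begins 61 mm behind the grasp point.
Start: joints at [-1.247, 0.359, 1.51, -0, 1.272, -0.115], TCP at [0.255, -0.543, 0.223] pointing down, gripper open.
Joint ranges: [-2.97, 2.97], [-1.01, 2.36], [0.21, 2.38], [-0.96, 4.11], [0.2, 2.71], [-2.98, 2.98]. Speed limits (rad/s): [2.39, 2.39, 3.14, 3.14, 3.14, 3.14].

INTERFACE

Orientations are given as a unit quaternion [w, x, y, z].
In Python, from rig import r gives the robot as it stands. The module is installed in compiled form; this text tells all that it offers.
- The arm moves only by the shell command python3 -m pendant 'ROWS' [OPENING]. ROWS is JSON, a list that holds one entry, the list of rows, each a list of 4 numbers: the shift along the tool's x, y, z in cm, then the turn about the tool's z in rad. In form: [[[tx, ty, tz, spin], ...]]. A call has 1 to 8 rows; each row is the pose to reach, as a shift and turn from the pose commanded when the call began, along the tool's axes at that moment; what a row does not reach only later rows make up. A row lasts 1/12 s, in which the tool goes at most 41.7 mm and 7.16 degrees, less where a joint would pass 70% of its speed; a pose out of reach is approached as far as the arm can. A call with a gripper value outside its range is refused whole. OPENING is the finger opening in cm, from 0 to 8.78, set as the call begins (- or left out, the last holds). The fingers move at their own pace and stop on an object; the grip force is fixed at half the most. Time passes only in rows, so rows that repeat a pose let the fingers close. It gives the time, the measured TCP pose, the force and the opening at its end, in the units of the state.
- r.sense(): the state, without advancing time (a new reading comes with each control period).
- r.grab_frame(name): name is "scene" or "top"; returns the picture (420x560x3 uint8, red, green, blue); there is no depth.
- r.get_calibration(name): a dict with "intrinsics" (3x3 intrinsics, pixels), "camera_from_world" (4x4, takes a point from world to camera coordinates). Camera axes: x right, y down, z forward; pixel columns grow to the right and rows downward; lengths in m; the calibration is good to about 2 mm. A picture is of the moment at which its call begins. get_calibration takes no time and is no camera call.
- r.sign_off(): hands the job in, once; it reports no verdict.
The state is a dict: "time_s": time; "qpos": joint angles; "qvel": joint speeds; "tau": joint torques, N m; "position": TCP position; "ee_rot": TCP orientation; "ft_force": force on the tool from outside, world axes, zero at the start; "moment": the same for the moment, N m; "opening": finger opening in m.
Only numpy, scipy, OpenCV 4.12 (cv2) and the standard library are available. Lean on these libraries where they do the work, as an engineer would, in place of code of your own. Each camera call takes 0.05 s, during which the arm holds its last target.

## Working session

There is one attempt and no reset: what is moved stays moved. The work goes in short steps, Python scripts to look and compute and a shell command to move; the robot and the scene stay as the last step left them, time stands still between calls to the robot, and variables do not carry over. Pictures are saved under pics/ and viewed, and the job is handed in when it is done.

```bash
mkdir -p pics; python3 - <<'E'
from rig import r
import cv2,json,numpy as np
for n in("scene","top"):
    c=r.get_calibration(n); np.savez(f"cal_{n}.npz",K=c["intrinsics"],T=c["camera_from_world"])
    im=r.grab_frame(n); cv2.imwrite(f"pics/{n}0.png",im[:,:,::-1])
    print(n,np.round(c["intrinsics"],1).tolist(),np.round(c["camera_from_world"],3).tolist())
s=r.sense(); print({k:np.round(v,4).tolist() for k,v in s.items()})
E
```

```text
scene [[506.8, 0.0, 278.2], [0.0, 506.8, 206.9], [0.0, 0.0, 1.0]] [[-0.839, -0.544, -0.02, 0.471], [-0.253, 0.422, -0.871, 0.239], [0.482, -0.725, -0.492, 1.05], [0.0, 0.0, 0.0, 1.0]]
top [[531.3, 0.0, 272.6], [0.0, 531.3, 207.3], [0.0, 0.0, 1.0]] [[-0.004, -1.0, 0.002, -0.024], [-0.985, 0.004, -0.173, 0.56], [0.173, -0.003, -0.985, 1.553], [0.0, 0.0, 0.0, 1.0]]
{'time_s': 0.1, 'qpos': [-1.2471, 0.3594, 1.5113, -0.0, 1.2725, -0.1151], 'qvel': [0.0008, -0.0018, -0.0028, 0.0001, 0.0001, 0.001], 'tau': [0.0001, -51.6358, -27.1406, 0.0678, 0.0276, -0.0], 'position': [0.2547, -0.5426, 0.2219], 'ee_rot': [-0.0008, 0.976, 0.2176, -0.0001], 'ft_force': [0.8815, 0.194, -0.1941], 'moment': [0.0206, -0.0008, 0.0021], 'opening': 0.0877}
```

View pics/scene0.png

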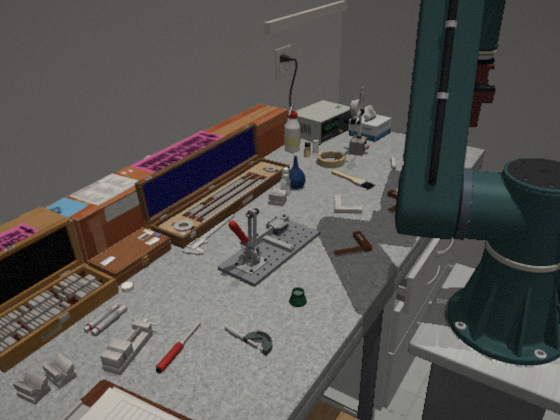

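View pics/top0.png

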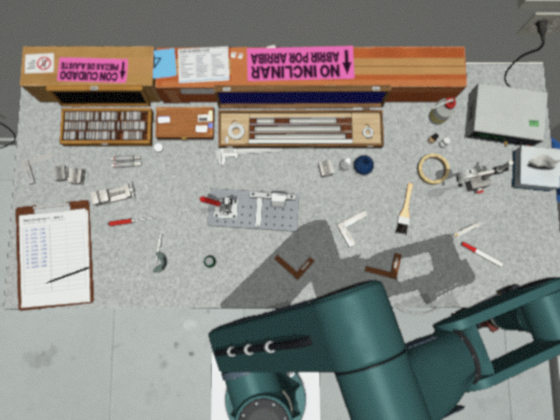

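Candidates: the pale L at top (352,226), scene (348,205); the brown Ls at top (295,265) and (385,265). The pale steel one fits. The fixture is at top (252,210). I'll confirm with enlarged crops.

```bash
python3 - <<'E'
import cv2,numpy as np
t=cv2.imread("pics/top0.png"); s=cv2.imread("pics/scene0.png")
cv2.imwrite("pics/c1.png",cv2.resize(t[175:255,195:385],None,fx=4.2,fy=4.2,interpolation=cv2.INTER_CUBIC))
cv2.imwrite("pics/c2.png",cv2.resize(s[180:290,205:385],None,fx=4.4,fy=4.4,interpolation=cv2.INTER_CUBIC))
E
```

```text
(no output)
```

View pics/c1.png

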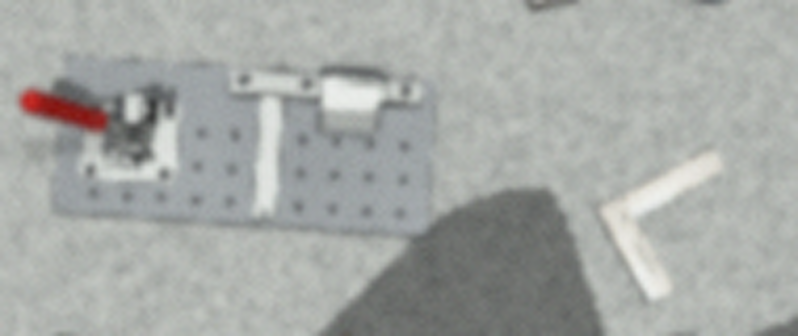

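View pics/c2.png

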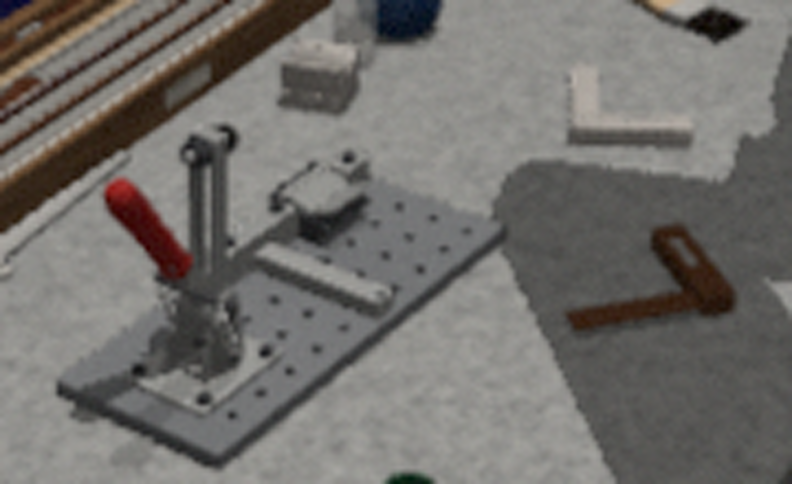

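Confirmed: the pale steel L, thick leg pointing to lower right in the top view. The seat's x is about world +x. Next, enlarged crops with gridded axes to measure features.

```bash
cat > h.py <<'E'
import cv2,numpy as np
cal={n:(lambda d:(d["K"],d["T"]))(np.load(f"cal_{n}.npz")) for n in("scene","top")}
def proj(n,P):
    K,T=cal[n]; P=np.atleast_2d(P); c=P@T[:3,:3].T+T[:3,3]; p=c@K.T; return p[:,:2]/p[:,2:]
def unproj(n,uv,z):
    K,T=cal[n]; d=T[:3,:3].T@np.linalg.solve(K,[uv[0],uv[1],1]); o=-T[:3,:3].T@T[:3,3]; return o+d*(z-o[2])/d[2]
def crop(img,u0,v0,w,h,f,out,step=10):
    c=cv2.resize(img[v0:v0+h,u0:u0+w],None,fx=f,fy=f,interpolation=cv2.INTER_CUBIC)
    for u in range(-(-u0//step)*step,u0+w,step):
        x=int((u-u0+.5)*f); cv2.line(c,(x,0),(x,6),(0,0,255),1); cv2.putText(c,str(u),(x-10,16),0,.35,(0,0,255),1)
    for v in range(-(-v0//step)*step,v0+h,step):
        y=int((v-v0+.5)*f); cv2.line(c,(0,y),(6,y),(0,0,255),1); cv2.putText(c,str(v),(8,y+4),0,.35,(0,0,255),1)
    cv2.imwrite(out,c)
E
python3 - <<'E'
from h import *
t=cv2.imread("pics/top0.png"); s=cv2.imread("pics/scene0.png")
crop(t,195,180,110,56,7,"pics/d1.png");crop(t,330,205,46,44,13,"pics/d2.png",5)
crop(s,215,205,115,80,7,"pics/d3.png");crop(s,328,190,40,30,16,"pics/d4.png",5)
E
```

```text
(no output)
```

View pics/d1.png

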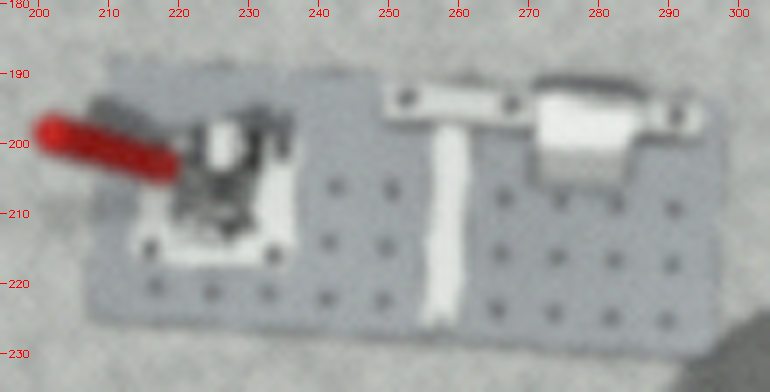

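View pics/d2.png

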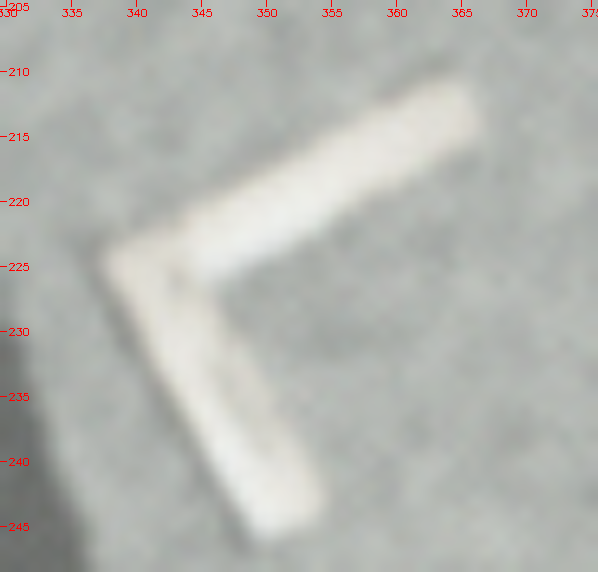

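View pics/d3.png

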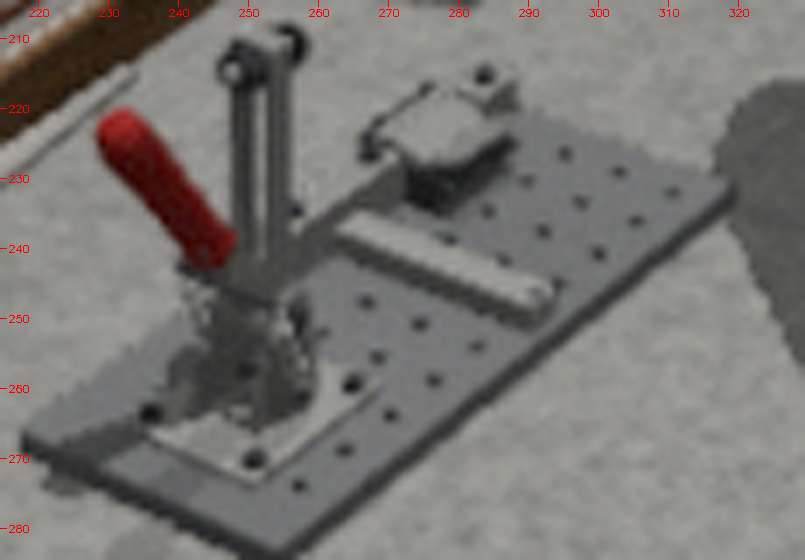

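View pics/d4.png

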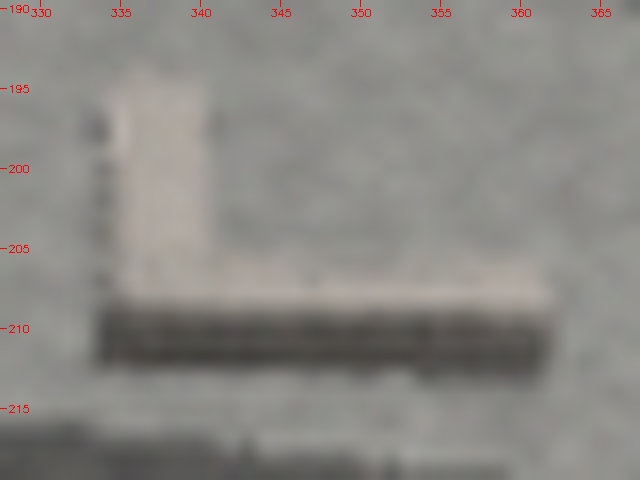

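```bash
cat >> h.py <<'E'
from scipy.optimize import least_squares
def tf(p,P,z0=0):
    c,s=np.cos(p[2]),np.sin(p[2]); P=np.array(P,float)/1000
    return np.c_[p[0]+c*P[:,0]-s*P[:,1],p[1]+s*P[:,0]+c*P[:,1],P[:,2]+z0]
def fit(obs,x0,z0=0,loss='soft_l1'):
    def f(p): return np.concatenate([(proj(n,tf(p,[a for a,_ in l],z0))-np.array([b for _,b in l])).ravel() for n,l in obs.items()])
    s=least_squares(f,x0,x_scale=[.01,.01,.1],loss=loss); return s.x,f(s.x).reshape(-1,2)
E
python3 - <<'E'
from h import *
sq={"top":[((39,10,14),(338,224.7)),((-39,10,14),(349.7,246)),((-39,-10,14),(354.6,242.7)),((38,-88,8),(364.7,210.8)),((20,-88,8),(366.7,214.2)),((20,-10,8),(346,226.3))],
"scene":[((39,10,14),(334.3,208.8)),((39,10,0),(334,212.6)),((-39,10,14),(361.7,208.8)),((-39,10,0),(361.5,213)),((38,-88,8),(334.3,194.5)),((20,-88,8),(340.5,194.2))]}
fx={"top":[((-51,8,24),(254.8,226)),((-51,-8,24),(259.7,226.2)),((39,8,24),(256.7,197.5)),((39,-8,24),(261.5,198))],
"scene":[((-51,8,24),(290,249.7)),((-51,-8,24),(293.7,246)),((39,8,24),(263,237.7)),((39,-8,24),(267.5,234.5))]}
for nm,o,g in(("sq",sq,(.5,-.2,.5)),("fx",fx,(.55,0,0))):
    for k in(o,{"top":o["top"]},{"scene":o["scene"]}):
        p,e=fit(k,g); print(nm,np.round(p,4),np.round(np.abs(e).mean(),2)); 
    print(np.round(fit(o,g)[1],1).tolist())
p=fit(fx,(.55,0,0))[0]
for n in cal: print(n,proj(n,tf(p,[(0,161,158),(0,71,145)])))
E
```

```text
sq [ 0.4838 -0.2495  0.4876] 0.5
sq [ 0.484  -0.2507  0.4886] 0.55
sq [ 0.4824 -0.2462  0.4876] 0.17
[[-1.3, -0.7], [-0.4, 0.4], [0.4, 0.6], [-0.5, -1.1], [0.4, 0.6], [-0.8, 0.3], [0.1, -1.1], [0.2, -0.6], [0.2, -0.3], [0.1, -0.3], [0.1, -0.9], [-0.2, -0.5]]
fx [ 0.5551  0.0185 -0.094 ] 0.61
fx [ 0.5566  0.0176 -0.0642] 0.25
fx [ 0.5522  0.0215 -0.1317] 0.28
[[-1.0, 0.6], [-0.6, 0.9], [-0.1, 0.2], [0.3, 0.2], [0.2, -1.4], [0.4, -0.6], [-0.6, -1.1], [-1.1, -0.6]]
scene [[229.38606835 221.38807069]
 [256.14459296 210.15651539]]
top [[199.90274346 197.38310665]
 [232.04831328 201.05740859]]
```

```bash
python3 - <<'E'
from h import *
def yaw(n,a,b,z):
    d=unproj(n,b,z)-unproj(n,a,z); return np.round(np.arctan2(d[0],-d[1]),4) # a left(+y) -> b right(-y)
# -y dir = (sin yaw,-cos yaw)
print("holes",yaw("top",(216.8,220.6),(290,225.3),.012),"edge",yaw("top",(208,225.9),(294,230.4),.012),"back",yaw("top",(211,188.3),(297,193.8),.012))
print("base",yaw("top",(216,215.2),(233.8,216),.012), "fence",yaw("top",(251,197.2),(295,200.3),.034),"bolts",yaw("top",(252.5,193.5),(291.2,196.2),.034))
print("scene edge",yaw("scene",(253.5,283.5),(319,232),.012),"holes", yaw("scene",(257,274),(310.5,232.2),.012))
# per-camera offset for scene reference to top
for a,n in(((290.7,225.3),"top"),((310.5,232.2),"scene"),((216.8,220.6),"top"),((257,274),"scene")): print(n,unproj(n,a,.012))
E
```

```text
holes -0.0688 edge -0.0568 back -0.0691
base -0.0495 fence -0.0756 bolts -0.0749
scene edge -0.0782 holes -0.072
top [ 0.5103468  -0.08144691  0.012     ]
scene [ 0.50848511 -0.07619098  0.012     ]
top [0.52583959 0.14541406 0.012     ]
scene [0.52464645 0.14789655 0.012     ]
```

```bash
python3 - <<'E'
from h import *
from scipy.spatial.transform import Rotation as R
print(proj("top",[(.255,-.543,.222),(.255,-.543,.3)]),proj("scene",[(.255,-.543,.222)]))
q=[-0.0008,0.976,0.2176,-0.0001]; print(R.from_quat(q,scalar_first=True).as_matrix().round(3))
t=cv2.imread("pics/top0.png"); crop(t,440,260,120,110,6,"pics/d5.png")
E
```

```text
[[472.23138229 310.72629024]
 [484.06543981 311.33825183]] [[468.7723932  120.56498577]]
[[ 0.905  0.425 -0.001]
 [ 0.425 -0.905  0.002]
 [ 0.    -0.002 -1.   ]]
```

View pics/d5.png

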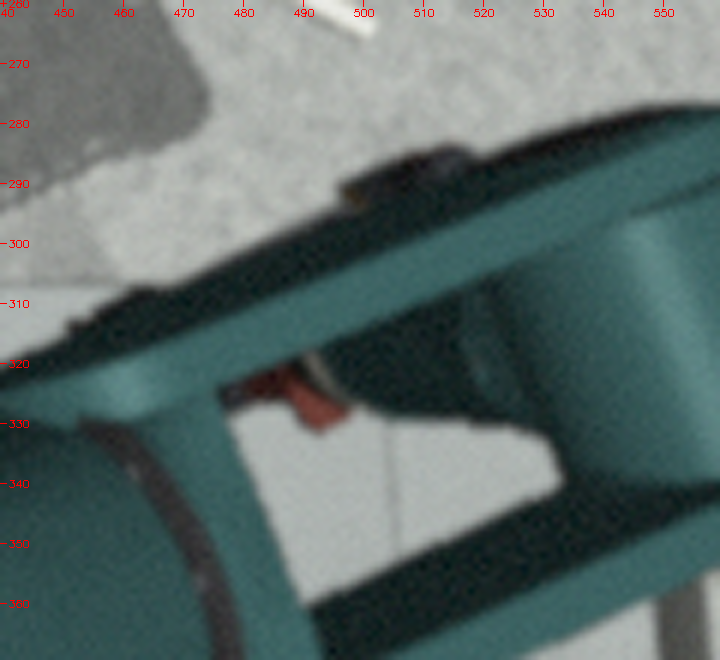

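```bash
python3 -m pendant '[[[4,-2,0,0],[8,-4,0,0],[12,-6,0,0],[16,-8,0,-0.02],[19,-10,0,-0.04],[22,-12,1,-0.049],[24,-13,2,-0.049],[26,-13.5,2,-0.049]]]'; python3 -m pendant '[[[3,-1.5,1,0],[6,-2.5,2,0],[7.2,-3.4,4,0],[7.2,-3.4,5,0],[7.2,-3.4,5,0],[7.2,-3.4,5,0]]]' 
python3 - <<'E'
from rig import r
from h import *
for n in cal: cv2.imwrite(f"pics/{n}1.png",r.grab_frame(n)[:,:,::-1])
s=r.sense(); print(s["position"],s["ee_rot"],s["time_s"]); P=s["position"]
print(proj("scene",[P]),proj("top",[P]))
E
```

```text
time_s: 0.77
position: [0.4322, -0.3064, 0.2007]
ee_rot: [-0.002, 0.97, 0.242, -0.001]
ft_force: [0.6, -0.1, -0.8]
opening: 0.0882
time_s: 1.27
position: [0.4797, -0.2468, 0.1521]
ee_rot: [-0.001, 0.97, 0.242, -0.001]
ft_force: [0.5, 1.2, 0.8]
opening: 0.0875
[ 0.48049764 -0.24795211  0.15333295] [4.38006421e-04 9.70537700e-01 2.40948828e-01 2.10046344e-04] 1.3667
[[351.26755857 162.57313837]] [[352.13548208 228.60387884]]
```

View pics/scene1.png

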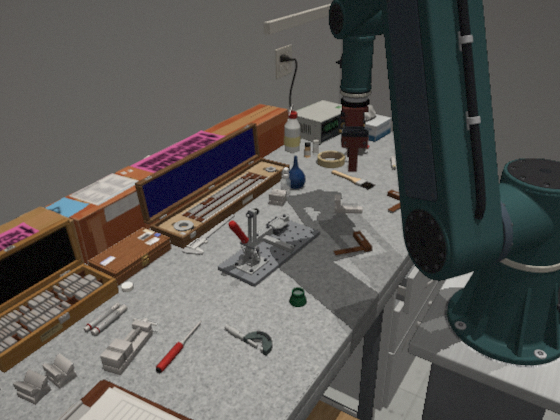

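View pics/top1.png

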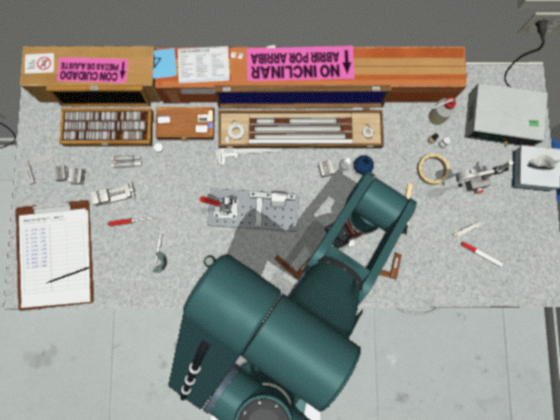

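```bash
python3 -m pendant '[[[0,0,0,0.12],[0,0,0,0.24],[0,0,0,0.36],[0,0,0,0.48],[0,0,0,0.6],[0,0,0,0.72],[0,0,0,0.84],[0,0,0,0.9]]]'
python3 - <<'E'
from rig import r
from h import *
im=r.grab_frame("scene")[:,:,::-1]; crop(im,310,80,90,140,4.2,"pics/s2.png")
s=r.sense(); print(s["qpos"],s["position"]);P=s["position"]
for h in(0,.08,.15,.2,.258):print(h,proj("scene",[P+[0,0,h]]))
E
```

```text
time_s: 2.03
position: [0.4807, -0.2483, 0.1538]
ee_rot: [0.0, 0.978, -0.209, 0.001]
ft_force: [0.4, -0.6, 0.2]
opening: 0.0876
[-6.04378644e-01  3.48260702e-01  1.72076833e+00 -1.05951851e-04
  1.07057651e+00  1.38754246e+00] [ 0.4806543  -0.24824253  0.15380524]
0 [[351.27107551 162.36528813]]
0.08 [[352.81587687 134.86563668]]
0.15 [[354.24351618 109.45163541]]
0.2 [[355.30996422  90.46735028]]
0.258 [[356.59919241  67.5172631 ]]
```

View pics/s2.png

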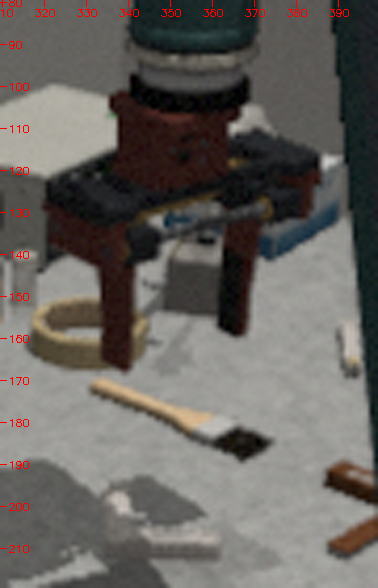

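```bash
python3 - <<'E'
from h import *
im=cv2.imread("pics/scene1.png"); crop(im,320,80,80,100,7,"pics/s3.png")
T=cal["scene"][1]; print(T[2,:3]@np.array([.48,-.248,.2])+T[2,3])
p=np.array([0.5545,0.0195,-.07])
E
```

```text
1.3632921536134968
```

View pics/s3.png

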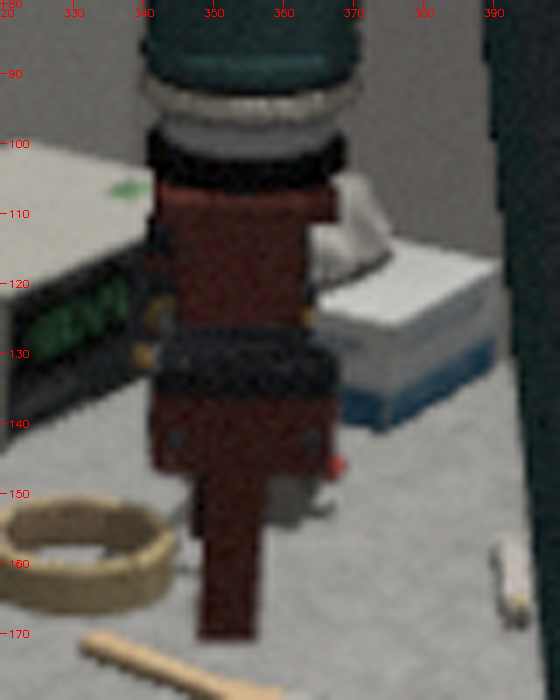

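```bash
python3 -m pendant '[[[0,0,0,0],[0,0,0,0],[0,0,0,0],[0,0,0,0],[0,0,0,0],[0,0,0,0],[0,0,0,0],[0,0,0,0]]]' 2
python3 - <<'E'
from rig import r
from h import *
im=r.grab_frame("scene")[:,:,::-1]; crop(im,310,80,90,140,4.2,"pics/s4.png")
E
```

```text
time_s: 2.75
position: [0.4806, -0.2466, 0.1526]
ee_rot: [-0.0, 0.979, -0.204, -0.0]
ft_force: [-0.4, 0.2, -0.5]
opening: 0.0379
```

View pics/s4.png

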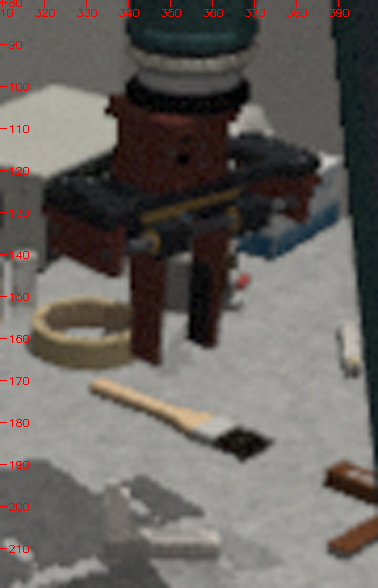

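```bash
python3 - <<'E'
from h import *
from scipy.spatial.transform import Rotation as R
def box(P,q,o,sgn,):
    M=R.from_quat(q,scalar_first=True).as_matrix()
    pts=[(x,sgn*(o/2+t),z) for t in(0,.0135) for x in(-.01,.01) for z in (0,)]
    return proj("scene",np.array(pts)@M.T+P)
print("s3",*[box(np.array([.4805,-.248,.1533]),[0,.9705,.2409,0],.0876,s).round(1).tolist() for s in(1,-1)],sep="\n")
print("s2",*[box(np.array([.4807,-.2482,.1538]),[0,.978,-.209,0],.0876,s).round(1).tolist() for s in(1,-1)],sep="\n")
E
```

```text
s3
[[354.3, 156.2], [347.1, 156.0], [354.1, 154.2], [347.0, 154.1]]
[[355.7, 169.5], [348.1, 169.3], [355.9, 171.7], [348.2, 171.5]]
s2
[[365.9, 159.8], [361.0, 157.4], [369.5, 158.6], [364.7, 156.2]]
[[341.1, 167.6], [336.4, 165.0], [337.1, 168.8], [332.4, 166.2]]
```

```bash
python3 - <<'E'
from h import *
a=cv2.imread("pics/s3.png"); cv2.imwrite("pics/s3b.png",a[420:680,100:340].repeat(2,0).repeat(2,1))
b=cv2.imread("pics/s2.png"); cv2.imwrite("pics/s2b.png",b[240:400,60:300].repeat(3,0).repeat(3,1))
E
```

```text
(no output)
```

View pics/s2b.png

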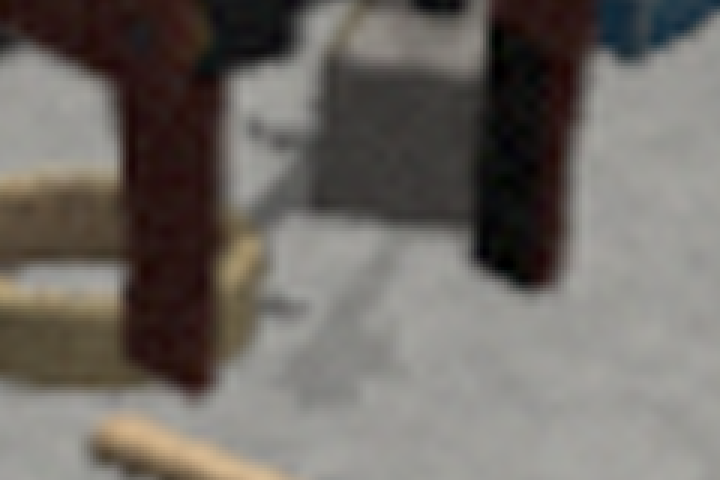

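```bash
python3 - <<'E'
from h import *
fx={"top":[((-51,8,24),(254.8,226)),((-51,-8,24),(259.7,226.2)),((39,8,24),(256.7,197.5)),((39,-8,24),(261.5,198))],
"scene":[((-51,8,24),(290,249.7)),((-51,-8,24),(293.7,246)),((39,8,24),(263,237.7)),((39,-8,24),(267.5,234.5))]}
def f(p): return np.concatenate([(proj(n,tf([p[0],p[1],-.07],[a for a,_ in l]))-np.array([b for _,b in l])).ravel() for n,l in o.items()])
for o in(fx,{"top":fx["top"]},{"scene":fx["scene"]}):
    s=least_squares(f,(.55,.02));print(s.x,s.fun.reshape(-1,2).round(1).tolist())
p=[*least_squares(f,(.55,.02)).x,-.07]
o=fx; p=[*least_squares(f,(.55,.02)).x,-.07]
B=lambda x0,x1,y0,y1,z:[(x0,y0,z),(x1,y0,z),(x1,y1,z),(x0,y1,z)]
S=[(39,10,14),(-39,10,14),(-39,-10,14),(20,-10,14),(20,-10,8),(20,-88,8),(38,-88,8),(38,-10,8),(39,-10,14)]
for n,(u,v,w,h,k) in {"top":(195,180,185,70,4.3),"scene":(215,190,155,95,5)}.items():
    im=cv2.imread(f"pics/{n}0.png")[v:v+h,u:u+w]; im=cv2.resize(im,None,fx=k,fy=k,interpolation=cv2.INTER_CUBIC)
    for q,poly in((p,B(-51,39,-8,8,24)),(p,B(38.9,39,-77,30,34)),(p,[(0,95,52),(0,161,158)]),(p,[(-8,71,145),(8,71,145)]),((.4838,-.2495,.488),S)):
        P=((proj(n,tf(q,poly))-[u,v]+.5)*k); cv2.polylines(im,[np.round(P*16).astype(np.int32)],True,(0,200,0),1,cv2.LINE_AA,4)
    cv2.imwrite(f"pics/ov_{n}.png",im)
E
```

```text
[0.55493869 0.01870803] [[-0.6, 0.8], [-0.3, 0.9], [-0.4, 0.3], [-0.1, 0.1], [0.6, -1.5], [0.6, -0.8], [-0.7, -0.9], [-1.4, -0.4]]
[0.55655482 0.0176085 ] [[-0.3, 0.2], [0.1, 0.4], [-0.1, -0.2], [0.3, -0.4]]
[0.55228113 0.02183072] [[0.8, -0.6], [0.9, 0.1], [-0.6, -0.0], [-1.2, 0.4]]
```

View pics/ov_top.png

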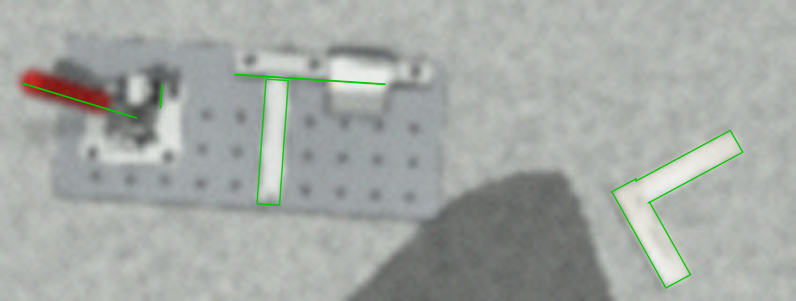

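View pics/ov_scene.png

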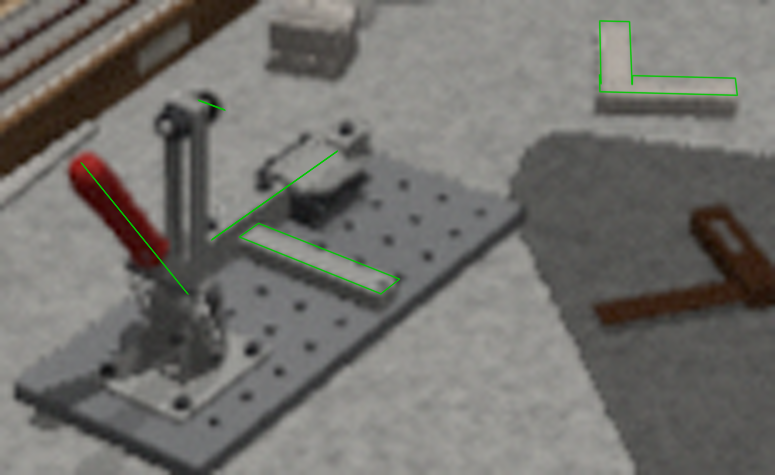

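```bash
python3 -m pendant '[[[-0.4,0.7,0,-0.12],[-0.9,1.4,0,-0.24],[-1.4,2.15,0,-0.36],[-1.4,2.15,0,-0.48],[-1.4,2.15,0,-0.6],[-1.4,2.15,0,-0.72],[-1.4,2.15,1,-0.84],[-1.4,2.15,3,-0.9]]]' 6
python3 -m pendant '[[[0,0,3,0],[0,0,6,0],[0,0,8,0],[0,0,9,0],[0,0,9,0],[0,0,9,0]]]'
python3 - <<'E'
from rig import r
from h import *
for n in cal: cv2.imwrite(f"pics/{n}5.png",r.grab_frame(n)[:,:,::-1])
im=cv2.imread("pics/scene5.png"); crop(im,310,130,90,95,6,"pics/s5.png")
im=cv2.imread("pics/top5.png"); crop(im,310,180,90,95,6,"pics/t5.png")
s=r.sense(); print(s["position"],s["ee_rot"],s["opening"])
E
```

```text
time_s: 3.47
position: [0.4609, -0.262, 0.1244]
ee_rot: [0.002, 0.97, 0.245, 0.002]
ft_force: [-0.1, -0.3, 0.1]
opening: 0.0599
time_s: 3.97
position: [0.4592, -0.2608, 0.0327]
ee_rot: [-0.0, 0.97, 0.241, -0.0]
ft_force: [0.3, -0.6, -0.1]
opening: 0.0599
[ 0.46012714 -0.26144453  0.03383505] [8.06297173e-04 9.70389958e-01 2.41541266e-01 7.04336399e-04] 0.05989628623655912
```

View pics/s5.png

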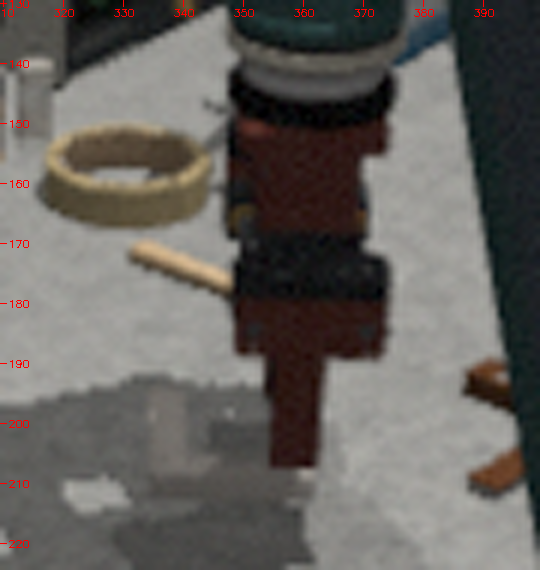

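View pics/t5.png

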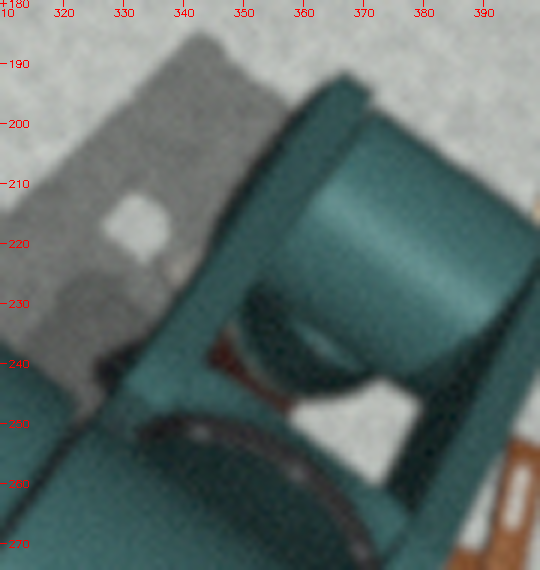

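The near finger is at scene px (358,205), over the rear end of the stock. Next I descend and close.

```bash
python3 -m pendant '[[[0,0,1,0],[0,0,2,0],[0,0,2.7,0],[0,0,3,0],[0,0,3,0]]]'
python3 -m pendant '[[[0,0,0,0],[0,0,0,0],[0,0,0,0],[0,0,0,0],[0,0,0,0],[0,0,0,0],[0,0,0,0],[0,0,0,0]]]' 1.5
python3 - <<'E'
from rig import r
from h import *
cv2.imwrite("pics/scene6.png",r.grab_frame("scene")[:,:,::-1])
im=cv2.imread("pics/scene6.png"); crop(im,310,170,70,55,10,"pics/s6.png")
s=r.sense(); print(s["position"],s["ee_rot"],s["opening"],s["ft_force"])
E
```

```text
time_s: 4.48
position: [0.4584, -0.2602, 0.0016]
ee_rot: [-0.001, 0.97, 0.241, -0.001]
ft_force: [-0.9, -0.2, -0.5]
opening: 0.0596
time_s: 5.15
position: [0.4591, -0.2607, 0.0028]
ee_rot: [-0.0, 0.97, 0.241, -0.0]
ft_force: [0.0, 1.2, 2.5]
opening: 0.02
[ 0.45908793 -0.26068617  0.00280427] [-8.13870864e-05  9.70407909e-01  2.41471495e-01  8.93331793e-06] 0.019756588169825104 [-0.72130197  0.21014912  2.82725323]
```

View pics/s6.png

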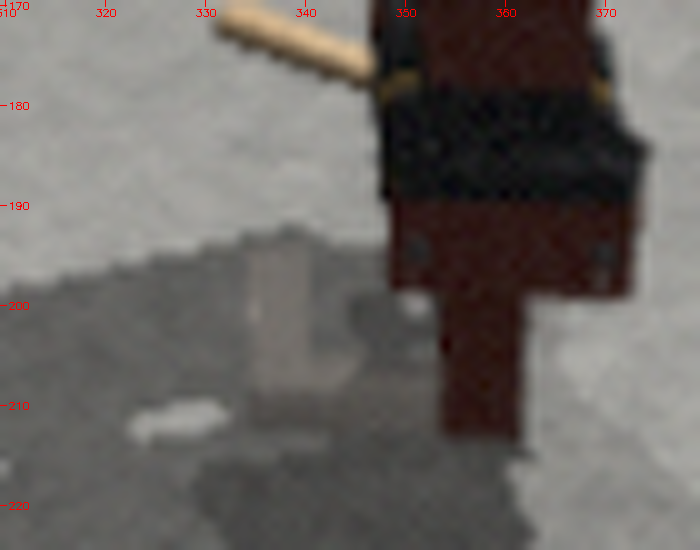

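```bash
python3 - <<'E'
from h import *
a=cv2.imread("pics/scene0.png",0).astype(float);b=cv2.imread("pics/scene6.png",0).astype(float)
def edge(p):
    g=np.abs(np.diff(p)); g[g<.35*g.max()]=0; return (g*(np.arange(len(g))+.5)).sum()/g.sum()
for n,im in(("0",a),("6",b)):
    print(n,"blade L",330+edge(im[197:206,330:338].mean(0)),"R",337+edge(im[197:204,337:345].mean(0)),"tip row",190+edge(im[190:199,336:340].mean(1)),"stock top/front",204+edge(im[204:212,335:347].mean(1)))
    print(im[188:216,335:347].mean(1).round().astype(int))
E
```

```text
0 blade L 333.9711246200608 R 340.235632183908 tip row 194.4591836734694 stock top/front 208.9391891891892
[143 141 138 140 139 141 147 153 154 152 153 155 152 154 154 152 152 154
 157 161 156 114  82  77  72 123 143 141]
6 blade L 334.18666666666667 R 340.5 tip row 192.0981308411215 stock top/front 208.5983606557377
[158 156 154 156 146 126 108 102 102 100 102 100  99  99  99  98  99 102
 106 106 101  88  80  77  75  83  86  80]
```

Gripped; the opening of 20 mm matches the stock. Next I lift and carry it to just above the rear of the strip.

```bash
python3 -m pendant '[[[0,0,-1,0],[0,0,-3,0],[0,0,-6,0],[0,0,-8,0],[0,0,-9,0],[1.5,-2.1,-9,0],[3.5,-5,-9,0.06],[5.5,-7.8,-9,0.15]]]'
python3 - <<'E'
from rig import r
s=r.sense(); print(s["position"],s["ee_rot"],s["opening"],s["ft_force"])
E
```

```text
time_s: 5.87
position: [0.4709, -0.1655, 0.0928]
ee_rot: [-0.0, 0.986, 0.166, 0.0]
ft_force: [0.4, 0.0, -2.8]
opening: 0.0197
[ 0.47090434 -0.16553899  0.09283097] [-1.71444734e-05  9.86177258e-01  1.65693719e-01  8.54620062e-05] 0.01966967538127239 [ 0.36188685  0.04626717 -2.77091366]
```

```bash
python3 -m pendant '[[[1.5,-3,0,0.1],[3,-6,0,0.2],[4.5,-9,0,0.3],[6,-12,0,0.4],[7.3,-14.6,0,0.408],[8.2,-16.4,0,0.408],[8.64,-17.28,0,0.408],[8.64,-17.28,1,0.408]]]'
python3 -m pendant '[[[0,0,1,0],[0,0,2,0],[0,0,2.5,0],[0,0,2.5,0]]]'
python3 - <<'E'
from rig import r
from h import *
for n in cal: cv2.imwrite(f"pics/{n}7.png",r.grab_frame(n)[:,:,::-1])
im=cv2.imread("pics/scene7.png"); crop(im,215,130,115,140,5,"pics/s7.png",10)
im=cv2.imread("pics/top7.png"); crop(im,200,170,110,80,7,"pics/t7.png",10)
s=r.sense(); print(s["position"],s["ee_rot"],s["opening"],s["ft_force"])
E
```

```text
time_s: 6.53
position: [0.4966, 0.0271, 0.0835]
ee_rot: [-0.0, 0.999, -0.034, 0.001]
ft_force: [0.6, 0.6, -1.7]
opening: 0.0197
time_s: 6.87
position: [0.4938, 0.0246, 0.0558]
ee_rot: [-0.0, 0.999, -0.036, -0.002]
ft_force: [-0.0, -0.2, -2.3]
opening: 0.02
[0.49496978 0.02475933 0.0570848 ] [-4.08281528e-05  9.99359780e-01 -3.57704874e-02 -7.07594911e-04] 0.01988575849604446 [ 0.4743059  -0.43969717 -1.53219448]
```

View pics/s7.png

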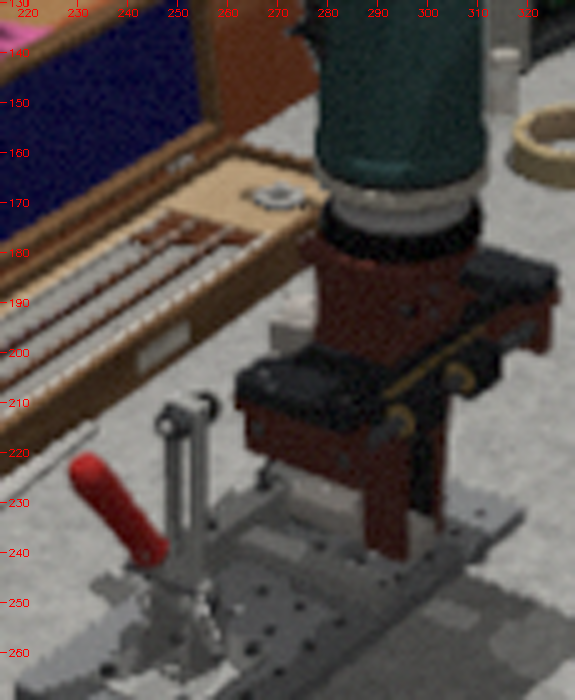

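View pics/t7.png

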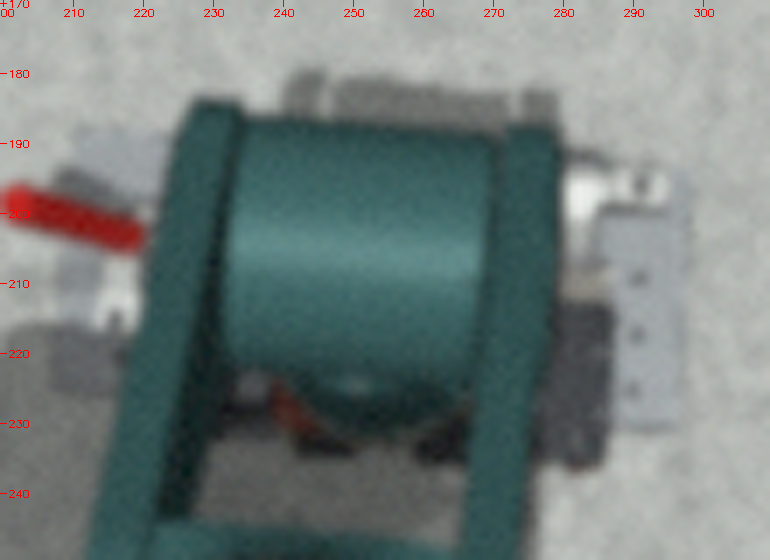

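The gripper is clear of the toggle arm (arm px 248–256, bar from px 262). Next I lower until the stock nearly touches the strip.

```bash
python3 -m pendant '[[[0,0,0.8,0],[0,0,1.6,0],[0,0,2.2,0],[0,0,2.6,0],[0,0,2.6,0],[0,0,2.6,0]]]'
python3 - <<'E'
from rig import r
from h import *
for n in cal: cv2.imwrite(f"pics/{n}8.png",r.grab_frame(n)[:,:,::-1])
im=cv2.imread("pics/scene8.png"); crop(im,235,190,80,75,9,"pics/s8.png",5)
s=r.sense(); print(s["position"],s["ee_rot"],s["opening"],s["ft_force"])
E
```

```text
time_s: 7.47
position: [0.4951, 0.0257, 0.0313]
ee_rot: [-0.0, 0.999, -0.035, -0.0]
ft_force: [0.4, -0.1, -1.5]
opening: 0.02
[0.49559257 0.02567612 0.03178161] [-5.14127519e-05  9.99386930e-01 -3.50106599e-02  1.24872771e-04] 0.01964526027079158 [-0.3698313  -0.08428015 -2.5582594 ]
```

View pics/s8.png

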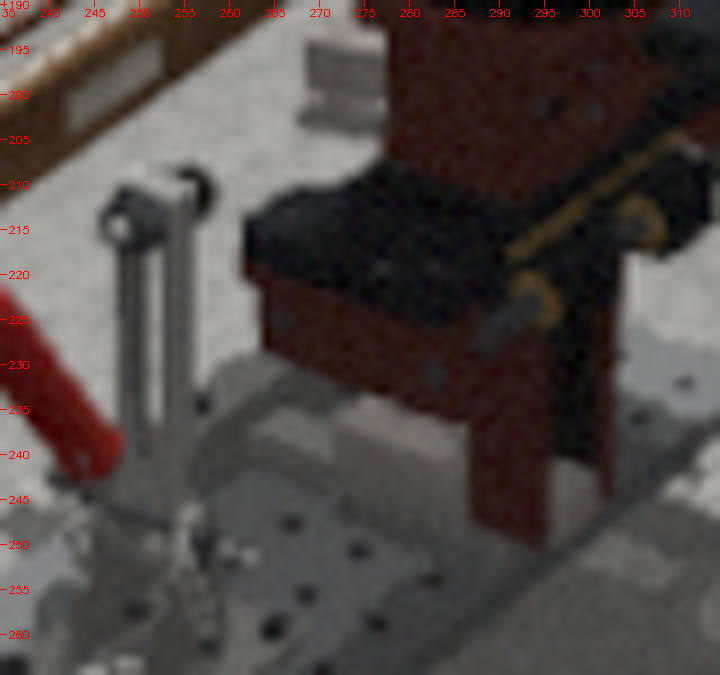

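```bash
python3 - <<'E'
from h import *
p=(.5525,.0218,-.07)
t=np.array([.4953,.0256])+[-.001,.0018]; th=-.07
st=(t[0]+.027*np.cos(th),t[1]+.027*np.sin(th),th)
u,v,k=235,190,9
im=cv2.resize(cv2.imread("pics/scene8.png")[v:v+75,u:u+80],None,fx=k,fy=k,interpolation=cv2.INTER_CUBIC)
def d(q,poly,z0,col):
    P=((proj("scene",tf(q,poly,z0))-[u,v]+.5)*k); cv2.polylines(im,[np.round(P*16).astype(np.int32)],True,col,1,cv2.LINE_AA,4)
d(p,[(-51,8,24),(39,8,24),(39,-8,24),(-51,-8,24)],0,(0,255,0))
for z in(0,14): d(st,[(-39,10,z),(39,10,z),(39,-10,z),(-39,-10,z)],.029,(0,255,255))
d(st,[(20,-10,8),(38,-10,8),(38,-88,8),(20,-88,8)],.029,(255,255,0))
cv2.imwrite("pics/ov8.png",im)
E
```

```text
(no output)
```

View pics/ov8.png

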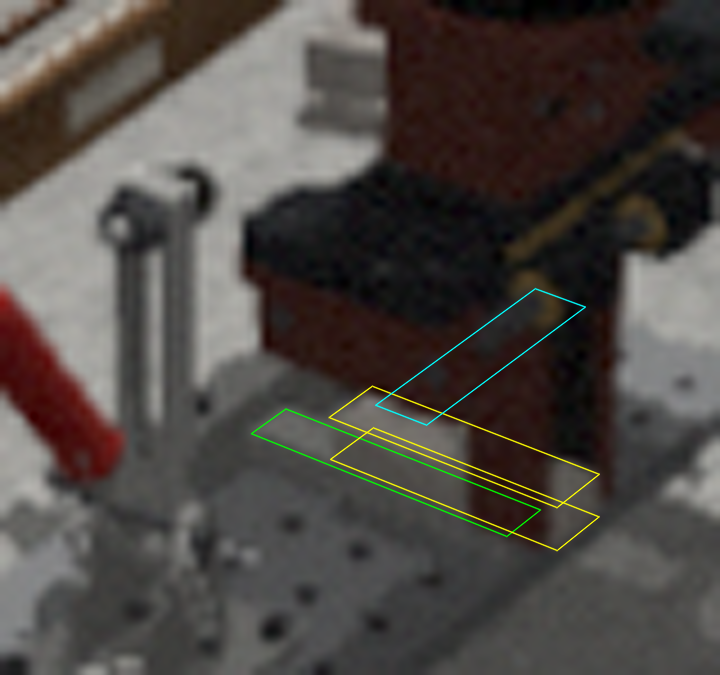

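```bash
python3 -m pendant '[[[0,0,0.1,0],[0,0,0.2,0],[0,0,0.3,0],[0,0,0.3,0],[0,0,0.3,0]]]';python3 -m pendant '[[[0,0,0.05,0],[0,0,0.1,0],[0,0,0.1,0],[0,0,0.1,0]]]';python3 -m pendant '[[[0,0,0.05,0],[0,0,0.1,0],[0,0,0.1,0],[0,0,0.1,0]]]'
```

```text
time_s: 7.98
position: [0.4954, 0.0256, 0.0287]
ee_rot: [-0.0, 0.999, -0.035, -0.0]
ft_force: [0.2, 0.1, -3.1]
opening: 0.0199
time_s: 8.32
position: [0.4954, 0.0256, 0.0277]
ee_rot: [-0.0, 0.999, -0.035, -0.0]
ft_force: [1.3, -0.0, -2.7]
opening: 0.0199
time_s: 8.65
position: [0.4954, 0.0256, 0.0268]
ee_rot: [-0.0, 0.999, -0.035, 0.0]
ft_force: [-0.2, 0.5, 1.0]
opening: 0.02
```

Contact with the strip. Sliding forward 6 mm while still gripped.

```bash
python3 -m pendant '[[[0.1,0,0,0],[0.2,0,0,0],[0.3,0,0,0],[0.4,0,0,0],[0.5,0,0,0],[0.6,0,0,0],[0.6,0,0,0]]]'
python3 - <<'E'
from rig import r
from h import *
for n in cal: cv2.imwrite(f"pics/{n}9.png",r.grab_frame(n)[:,:,::-1])
im=cv2.imread("pics/scene9.png"); crop(im,235,190,80,75,9,"pics/s9.png",5)
im=cv2.imread("pics/top9.png"); crop(im,250,180,50,60,9,"pics/t9.png",5)
s=r.sense(); print(s["position"],s["ee_rot"],s["opening"],s["ft_force"])
E
```

```text
time_s: 9.23
position: [0.4956, 0.0257, 0.0267]
ee_rot: [-0.0, 0.999, -0.035, -0.005]
ft_force: [-13.0, 0.1, 17.6]
opening: 0.0197
[0.49563118 0.02567455 0.02668105] [-1.93718360e-04  9.99379111e-01 -3.48860604e-02 -4.93125273e-03] 0.01923073347130792 [-12.94283625  -0.47725675  17.32111784]
```

View pics/s9.png

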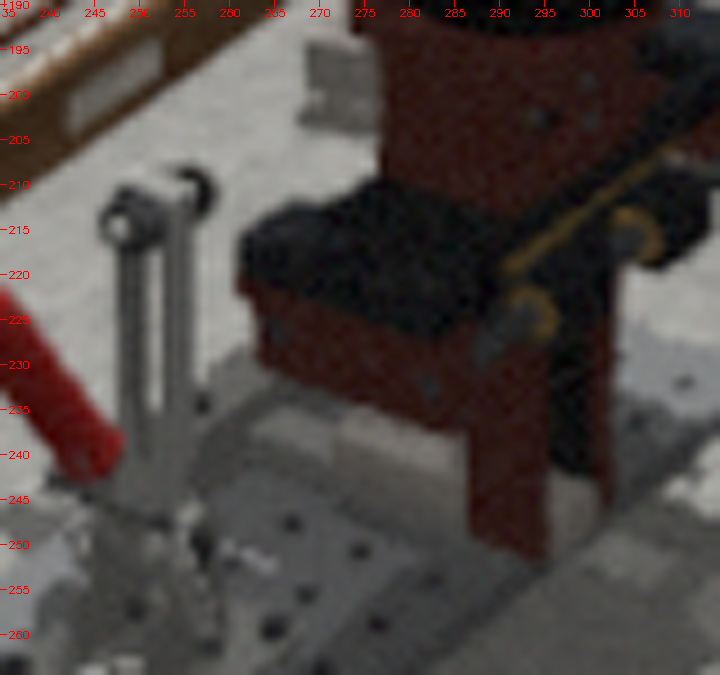

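View pics/t9.png

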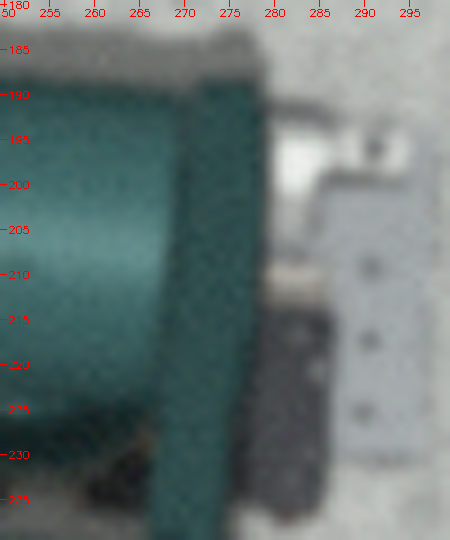

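Blocked: −13 N at under 1 mm of travel. I'm backing off before looking further.

```bash
python3 -m pendant '[[[-0.3,0,0,0],[-0.6,0,0,0],[-0.6,0,0,0],[-0.6,0,0,0]]]'
python3 - <<'E'
from rig import r
s=r.sense(); print(s["position"],s["ee_rot"],s["moment"],s["ft_force"])
E
python3 -m pendant '[[[0,0,-0.05,0],[0,0,-0.1,0],[0,0,-0.1,0],[0,0,-0.1,0]]]'
python3 - <<'E'
from rig import r
s=r.sense(); print(s["position"],s["ee_rot"],s["moment"],s["ft_force"])
E
```

```text
time_s: 9.67
position: [0.4949, 0.0257, 0.0267]
ee_rot: [-0.0, 0.999, -0.035, -0.0]
ft_force: [-3.3, -0.5, 4.8]
opening: 0.02
[0.49494925 0.02566543 0.02673   ] [-8.84918623e-05  9.99383729e-01 -3.50990253e-02 -4.60485010e-04] [0.1435729  0.53228154 0.02860524] [-3.25863269 -0.49080429  4.77199009]
time_s: 10.0
position: [0.4959, 0.0255, 0.0276]
ee_rot: [-0.0, 0.999, -0.035, 0.0]
ft_force: [1.0, -0.3, -2.3]
opening: 0.0201
[0.4959214  0.02552836 0.02758158] [-3.13810954e-05  9.99382782e-01 -3.51280776e-02  2.67080396e-04] [ 0.05959835  0.11111888 -0.00492543] [ 0.99885065 -0.29418803 -2.31023392]
```

```bash
python3 -m pendant '[[[0.1,0,0,0],[0.2,0,0,0],[0.2,0,0,0],[0.2,0,0,0]]]'
```

```text
time_s: 10.33
position: [0.4976, 0.0254, 0.0277]
ee_rot: [-0.0, 0.999, -0.035, 0.0]
ft_force: [-0.3, 0.3, -2.2]
opening: 0.0198
```

```bash
python3 -m pendant '[[[0.1,0,0,0],[0.2,0,0,0],[0.2,0,0,0],[0.2,0,0,0]]]'
```

```text
time_s: 10.67
position: [0.4995, 0.0253, 0.0277]
ee_rot: [-0.0, 0.999, -0.035, 0.0]
ft_force: [0.7, 0.3, -2.8]
opening: 0.0199
```

Free when 1 mm higher, so it was friction jamming against the strip. I go 2 mm further, set it down and look.

```bash
python3 -m pendant '[[[0.1,0,0,0],[0.2,0,0,0],[0.2,0,0.03,0],[0.2,0,0.06,0],[0.2,0,0.08,0],[0.2,0,0.08,0]]]'
python3 - <<'E'
from rig import r
from h import *
for n in cal: cv2.imwrite(f"pics/{n}10.png",r.grab_frame(n)[:,:,::-1])
im=cv2.imread("pics/scene10.png"); crop(im,235,190,80,75,9,"pics/s10.png",5)
im=cv2.imread("pics/top10.png"); crop(im,250,180,50,60,9,"pics/t10.png",5)
s=r.sense(); print(s["position"],s["ee_rot"],s["opening"],s["ft_force"])
E
```

```text
time_s: 11.17
position: [0.5014, 0.0252, 0.0269]
ee_rot: [-0.0, 0.999, -0.035, 0.0]
ft_force: [-0.4, -0.4, -1.5]
opening: 0.0198
[0.50138933 0.02519872 0.02688992] [-6.01133664e-05  9.99384338e-01 -3.50847842e-02  7.24467959e-06] 0.01942637819059919 [-0.36378247  0.41747782 -2.63434274]
```

View pics/s10.png

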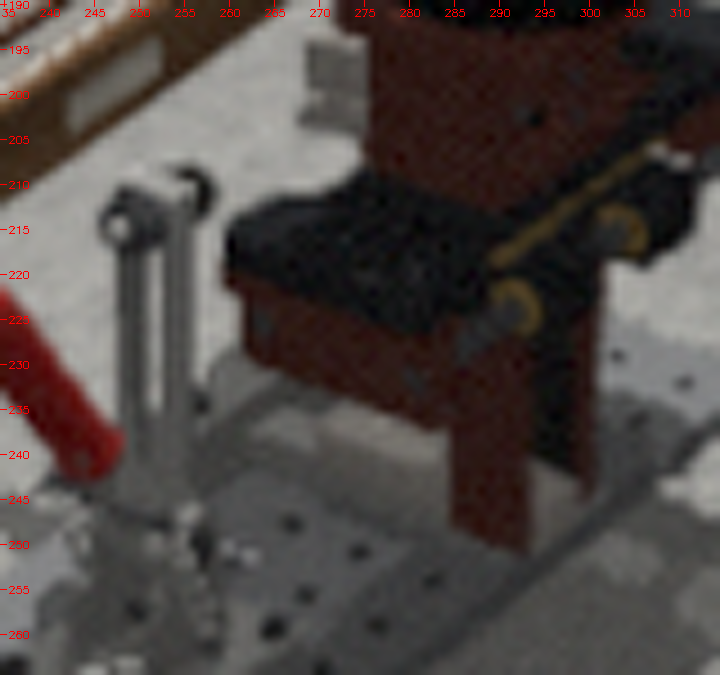

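View pics/t10.png

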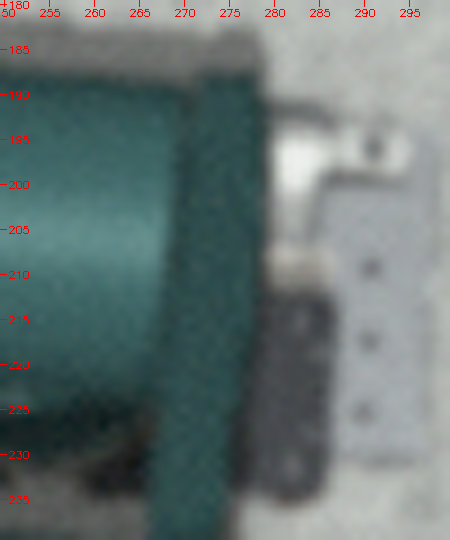

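```bash
python3 -m pendant '[[[0,0,0.03,0],[0,0,0.03,0],[0,0,0.03,0]]]'; python3 -m pendant '[[[0,0,0.03,0],[0,0,0.03,0],[0,0,0.03,0],[0,0,0.03,0]]]' 3.2; python3 -m pendant '[[[0,0,-1,0],[0,0,-2,0],[0,0,-4,0],[-1,0,-5,0],[-3,0,-5,0],[-6,0,-5,0],[-8,0,-5,0],[-8,0,-5,0]]]'
python3 - <<'E'
from rig import r
from h import *
for n in cal: cv2.imwrite(f"pics/{n}11.png",r.grab_frame(n)[:,:,::-1])
im=cv2.imread("pics/scene11.png"); crop(im,235,190,80,75,9,"pics/s11.png",5)
im=cv2.imread("pics/top11.png"); crop(im,240,180,60,60,9,"pics/t11.png",5)
s=r.sense(); print(s["position"],s["ee_rot"],s["opening"],s["ft_force"])
E
```

```text
time_s: 11.52
position: [0.5014, 0.0252, 0.0268]
ee_rot: [-0.0, 0.999, -0.035, 0.0]
ft_force: [-0.7, -0.8, 2.2]
opening: 0.0198
time_s: 11.85
position: [0.5016, 0.0252, 0.0263]
ee_rot: [-0.0, 0.999, -0.035, 0.0]
ft_force: [0.3, -0.7, -0.1]
opening: 0.0317
time_s: 12.52
position: [0.4159, 0.0314, 0.0767]
ee_rot: [-0.0, 0.999, -0.035, -0.003]
ft_force: [-1.4, -0.9, -0.1]
opening: 0.032
[0.4219405  0.03077572 0.07726454] [-3.35535275e-07  9.99384142e-01 -3.50790058e-02  8.95002020e-04] 0.03203506545854543 [ 1.81873454  0.10133232 -0.07205863]
```

View pics/s11.png

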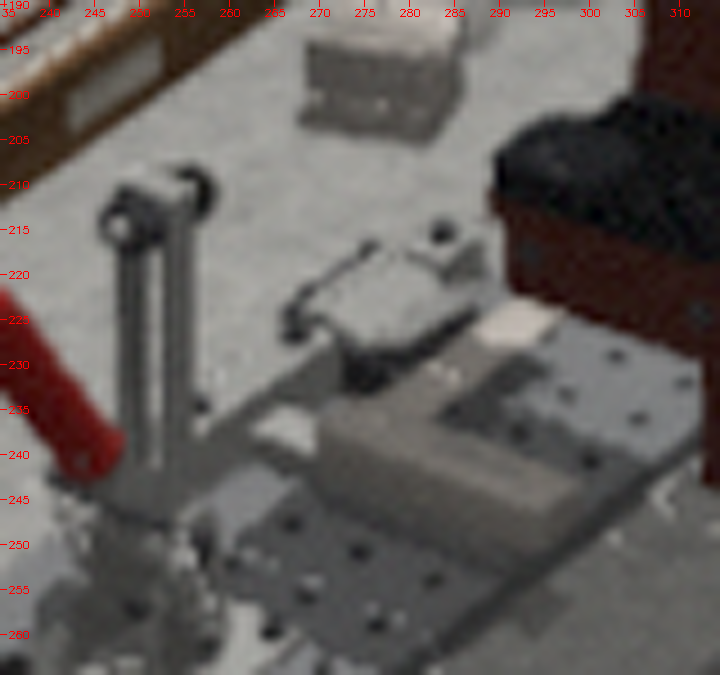

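View pics/t11.png

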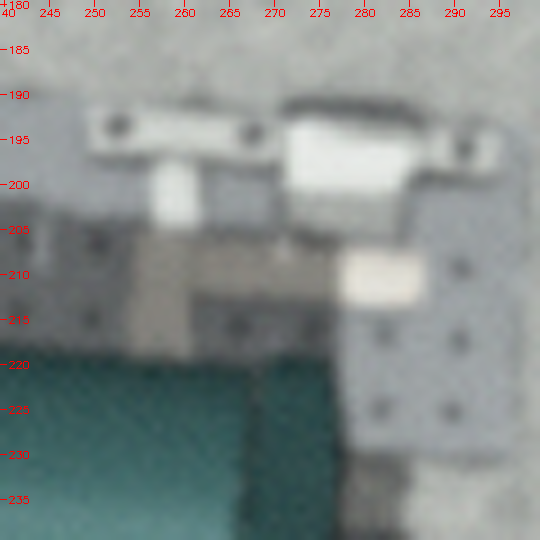

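The square lies level and straight on the strip with the blade's edge at the clip mouth (top px 281,207). The gripper's 178 mm bar cannot follow to the seat beside the upright clamp arm. So I'll turn the tool 90° with shut fingers and push on the blade's inner edge next to the stock.

```bash
python3 -m pendant '[[[0,0,-0.5,-0.12],[0,0,-1,-0.24],[0,0,-1,-0.36],[0,0,-1,-0.48],[0,0,-1,-0.6],[0,0,-1,-0.72],[0,0,-1,-0.84],[0,0,-1,-0.96]]]' 0; python3 -m pendant '[[[0,0,0,-0.12],[0,0,0,-0.24],[0,0,0,-0.36],[0,0,0,-0.48],[0,0,0,-0.6],[0,0,0,-0.611],[0,0,0,-0.611]]]'
python3 - <<'E'
from rig import r
import numpy as np
s=r.sense(); q=s["ee_rot"]; print(s["position"],"yaw",2*np.arctan2(q[2],q[1]),s["qpos"],s["opening"])
P=s["position"];y=1.5008
for sx,sy in((-30,-24),):
    c,sn=np.cos(-.07),np.sin(-.07); w=np.array([.554+c*sx/1e3-sn*sy/1e3,.0201+sn*sx/1e3+c*sy/1e3]); d=w-P[:2]
    print("tx,ty cm",100*(d@[np.cos(y),np.sin(y)]),100*(d@[np.sin(y),-np.cos(y)]))
E
```

```text
time_s: 13.28
position: [0.4243, 0.0305, 0.087]
ee_rot: [0.001, 0.901, 0.433, 0.001]
ft_force: [-0.7, -0.3, -0.3]
opening: 0.0004
time_s: 13.87
position: [0.4234, 0.0306, 0.0868]
ee_rot: [0.001, 0.732, 0.681, 0.001]
ft_force: [1.1, 1.2, -1.1]
opening: 0.0006
[0.42342883 0.03060116 0.08675415] yaw 1.4979755638679375 [-9.09956278e-02  3.04594743e-01  2.03183870e+00  1.87973475e-04
  8.03120271e-01 -1.83052680e-02] 0.0006386897165205819
tx,ty cm -2.5343294925512563 10.098578765192709
```

```bash
python3 -m pendant '[[[-1,3,0,0],[-2,6,0,0],[-2.5,8.5,0,0],[-2.5,9.7,0,0],[-2.5,10.1,0,0],[-2.5,10.1,0.5,0],[-2.5,10.1,1.5,0],[-2.5,10.1,2,0]]]'
python3 -m pendant '[[[0,0,1,0],[0,0,2,0],[0,0,3,0],[0,0,4,0],[0,0,4.4,0],[0,0,4.4,0]]]'
python3 - <<'E'
from rig import r
from h import *
for n in cal: cv2.imwrite(f"pics/{n}12.png",r.grab_frame(n)[:,:,::-1])
im=cv2.imread("pics/scene12.png"); crop(im,235,190,80,75,9,"pics/s12.png",5)
im=cv2.imread("pics/top12.png"); crop(im,240,180,60,60,9,"pics/t12.png",5)
s=r.sense(); print(s["position"],s["ee_rot"],s["opening"],s["ft_force"])
E
```

```text
time_s: 14.53
position: [0.5184, -0.0008, 0.0648]
ee_rot: [-0.001, 0.732, 0.682, -0.001]
ft_force: [-0.7, -0.1, 0.2]
opening: 0.0005
time_s: 15.03
position: [0.5195, -0.0011, 0.0208]
ee_rot: [-0.001, 0.731, 0.682, -0.001]
ft_force: [0.1, 0.3, -0.0]
opening: 0.0006
[ 0.520475   -0.00120354  0.02204103] [-2.39082542e-04  7.31419323e-01  6.81927925e-01 -1.45685831e-04] 0.000472278714645806 [-0.7703095   0.03679933  0.35262987]
```

View pics/s12.png

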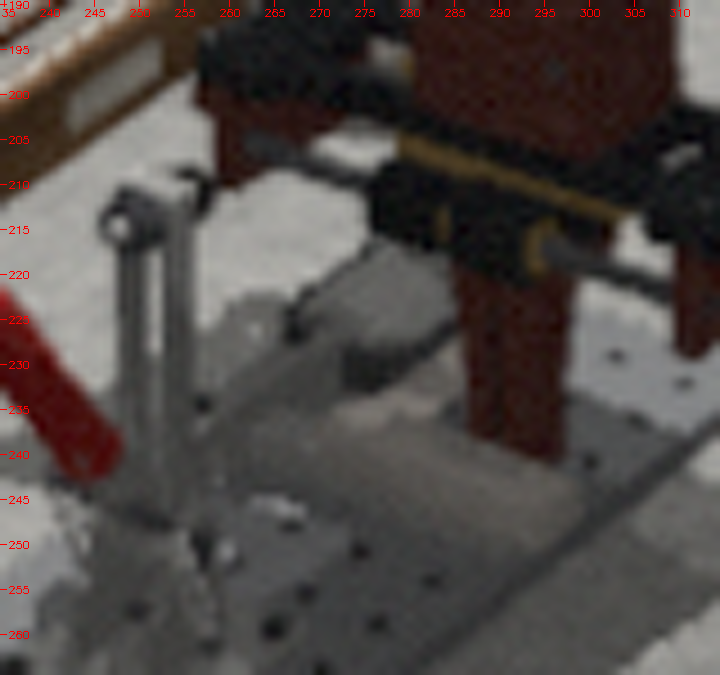

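View pics/t12.png

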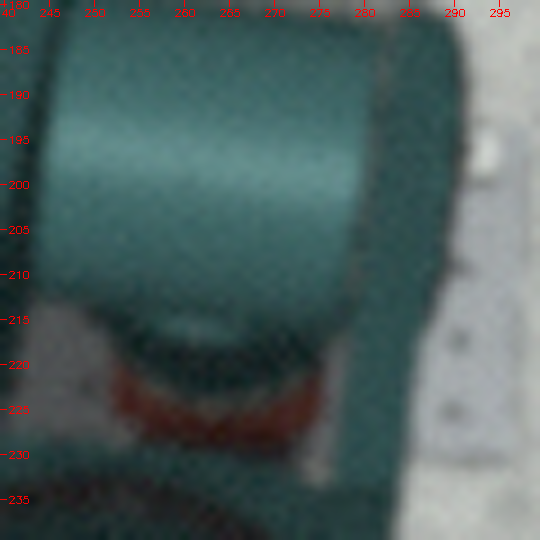

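```bash
python3 -m pendant '[[[0,0.2,0,0],[0,0.4,0,0],[0,0.6,0,0],[0,0.75,0,0],[0,0.9,0,0],[0,1.05,0,0],[0,1.2,0,0],[0,1.2,0,0]]]'; python3 -m pendant '[[[0,0.1,0,0],[0,0.2,0,0],[0,0.3,0,0],[0,0.4,0,0],[0,0.5,0,0],[0,0.6,0,0],[0,0.6,0,0]]]'
python3 - <<'E'
from rig import r
from h import *
im=r.grab_frame("scene")[:,:,::-1]; crop(im,235,190,80,75,9,"pics/s13.png",5)
s=r.sense(); print(s["position"],s["ft_force"])
E
```

```text
time_s: 15.8
position: [0.533, -0.0021, 0.0223]
ee_rot: [0.0, 0.731, 0.682, 0.0]
ft_force: [0.9, -0.0, 0.2]
opening: 0.0003
time_s: 16.38
position: [0.5379, -0.0024, 0.0221]
ee_rot: [-0.001, 0.731, 0.682, -0.0]
ft_force: [-1.0, 0.3, 0.7]
opening: 0.0005
[ 0.53793586 -0.00236539  0.02212316] [-2.17969384 -0.0987598   0.53374533]
```

View pics/s13.png

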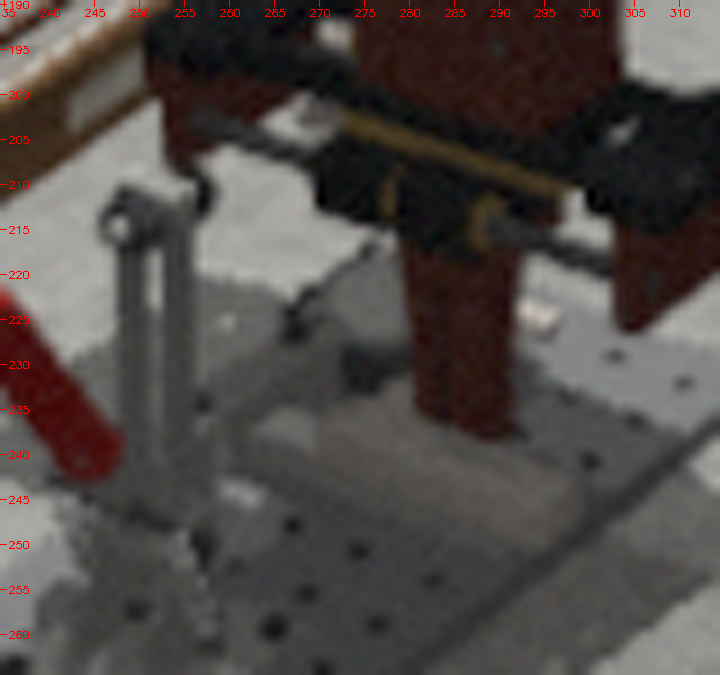

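Contact starts here (−2 N). I push on in small steps.

```bash
python3 -m pendant '[[[0,0.1,0,0],[0,0.2,0,0],[0,0.3,0,0],[0,0.4,0,0],[0,0.5,0,0],[0,0.6,0,0],[0,0.6,0,0]]]'
python3 - <<'E'
from rig import r
from h import *
im=r.grab_frame("scene")[:,:,::-1]; crop(im,235,190,80,75,9,"pics/s14.png",5)
s=r.sense(); print(s["position"],s["ft_force"])
E
```

```text
time_s: 17.02
position: [0.545, -0.0029, 0.0223]
ee_rot: [0.0, 0.731, 0.682, 0.0]
ft_force: [-0.3, -0.4, -0.8]
opening: 0.0004
[ 0.54497679 -0.00293885  0.02229277] [-1.42861029  0.08966161 -0.34732811]
```

View pics/s14.png

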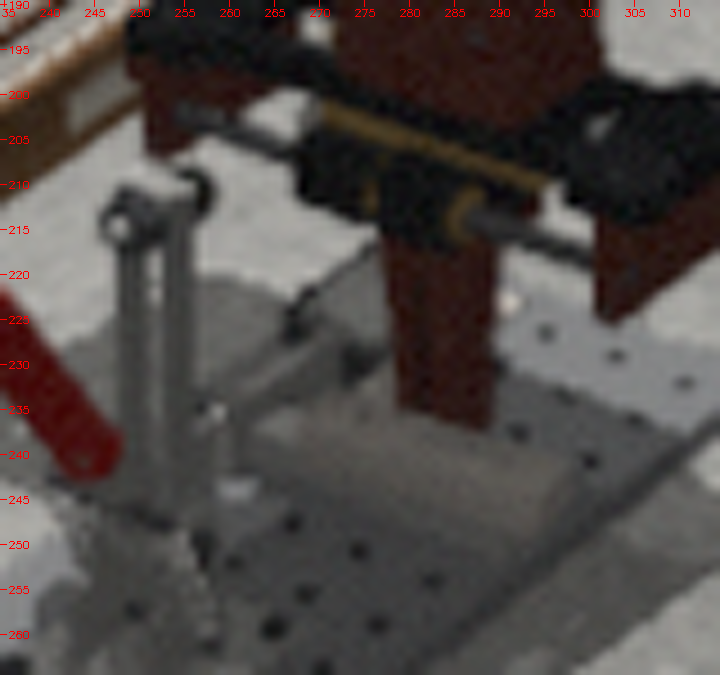

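```bash
python3 -m pendant '[[[0,0.1,0,0],[0,0.2,0,0],[0,0.3,0,0],[0,0.4,0,0],[0,0.5,0,0],[0,0.6,0,0],[0,0.6,0,0]]]'
python3 - <<'E'
from rig import r
from h import *
im=r.grab_frame("scene")[:,:,::-1]; crop(im,235,190,80,75,9,"pics/s15.png",5)
s=r.sense(); print(s["position"],s["ft_force"],s["moment"])
E
```

```text
time_s: 17.65
position: [0.5506, -0.0032, 0.0222]
ee_rot: [-0.0, 0.731, 0.682, -0.0]
ft_force: [-2.2, 0.7, 1.1]
opening: 0.0003
[ 0.55056679 -0.00322168  0.02222426] [-2.27822322  0.85554856 -1.27445716] [0.15453412 0.28237186 0.04855015]
```

View pics/s15.png

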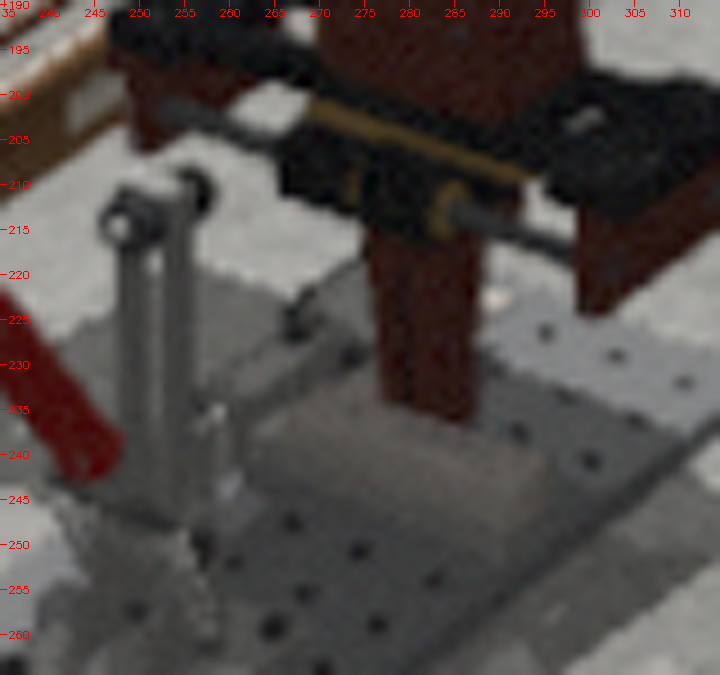

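```bash
python3 -m pendant '[[[0,0.1,0,0],[0,0.2,0,0],[0,0.3,0,0],[0,0.4,0,0],[0,0.5,0,0],[0,0.5,0,0]]]'
python3 - <<'E'
from rig import r
from h import *
im=r.grab_frame("scene")[:,:,::-1]; crop(im,235,190,80,75,9,"pics/s16.png",5)
im=r.grab_frame("top")[:,:,::-1]; crop(im,230,180,70,60,9,"pics/t16.png",5)
s=r.sense(); print(s["position"],s["ft_force"],s["moment"])
E
```

```text
time_s: 18.2
position: [0.5545, -0.0034, 0.0221]
ee_rot: [-0.001, 0.731, 0.682, -0.001]
ft_force: [-4.4, 2.0, 1.3]
opening: 0.0003
[ 0.55450267 -0.00340262  0.02213933] [-4.1808434   2.02517683  2.05991155] [0.30791234 0.69613215 0.04647436]
```

View pics/s16.png

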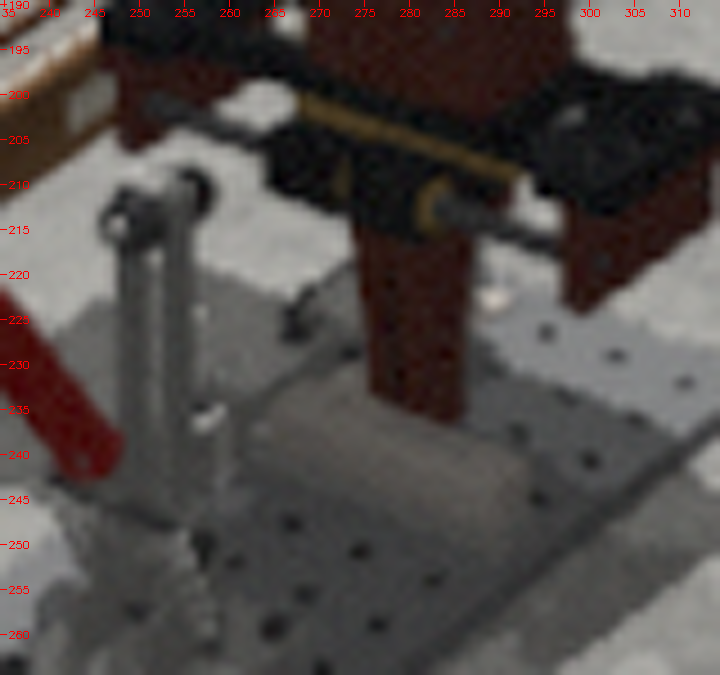

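View pics/t16.png

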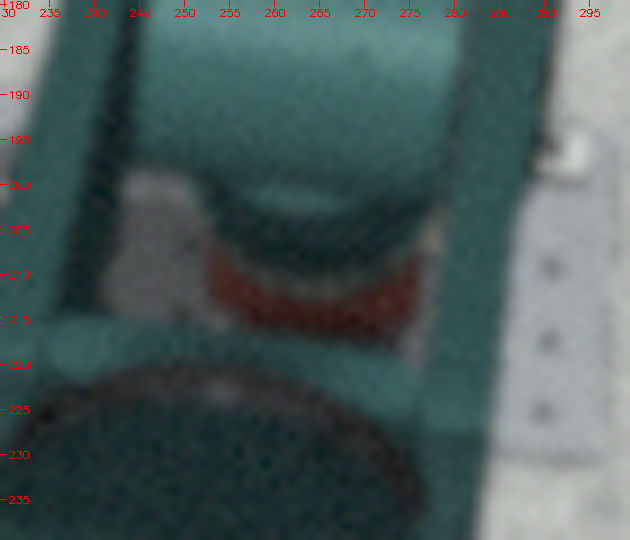

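```bash
python3 - <<'E'
from rig import r
from h import *
im=r.grab_frame("scene")[:,:,::-1]; cv2.imwrite("pics/scene16.png",im)
p=(.5525,.0218)
u,v,k=255,222,16
for nm,f in(("a","pics/scene16.png"),("b","pics/scene11.png")):
    c=cv2.imread(f)[v:v+34,u:u+48].astype(float); c=np.clip((c-50)*1.9,0,255).astype(np.uint8)
    c=cv2.resize(c,None,fx=k,fy=k,interpolation=cv2.INTER_CUBIC)
    for s,th,col in (((-9,0,(0,255,0)),(-9,-.035,(0,255,255))) if nm=="a" else ((-26,0,(0,255,0)),)):
        o=tf((*p,-.07),[(s,1.5,0)])[0]
        P=((proj("scene",tf((o[0],o[1],-.07+th),[(-39,10,14),(39,10,14),(39,-10,14),(-39,-10,14)],.024))-[u,v]+.5)*k); cv2.polylines(c,[np.round(P*16).astype(np.int32)],True,col,1,cv2.LINE_AA,4)
    cv2.imwrite(f"pics/ov16{nm}.png",c)
E
```

```text
(no output)
```

View pics/ov16a.png

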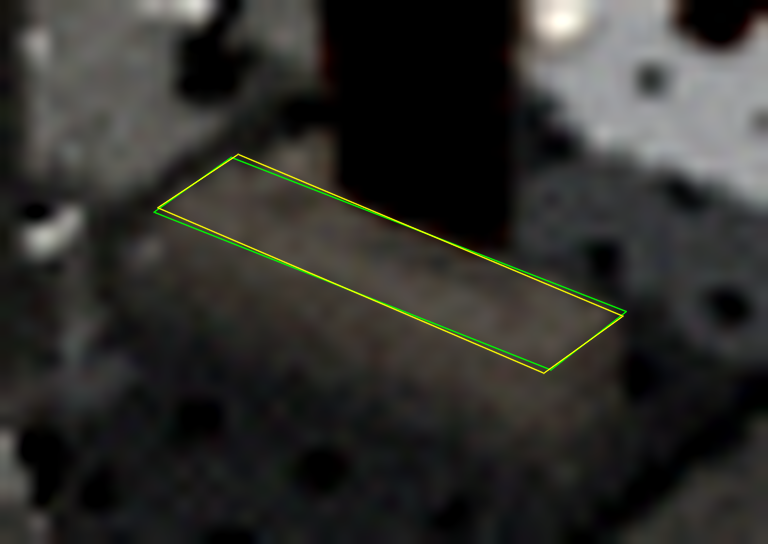

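View pics/ov16b.png

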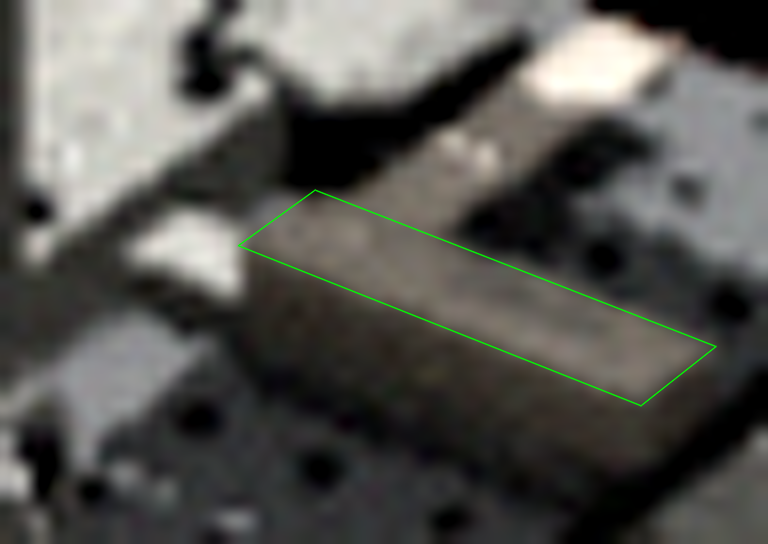

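```bash
python3 -m pendant '[[[0,-0.5,0,0],[0,-1,0,0],[0,-1,-2,0],[0,-2,-5,0],[0,-5,-6,0],[0,-8,-6,0],[0,-11,-6,0],[0,-12,-6,0]]]'
python3 - <<'E'
from rig import r
from h import *
for n in cal: cv2.imwrite(f"pics/{n}17.png",r.grab_frame(n)[:,:,::-1])
crop(cv2.imread("pics/top17.png"),235,180,65,55,11,"pics/t17.png",5)
crop(cv2.imread("pics/scene17.png"),245,205,70,55,11,"pics/s17.png",5)
s=r.sense(); print(s["position"],s["ft_force"],s["time_s"])
E
```

```text
time_s: 19.02
position: [0.4312, 0.0052, 0.0823]
ee_rot: [-0.001, 0.731, 0.682, -0.001]
ft_force: [-1.4, 0.8, -0.0]
opening: 0.0006
[0.43425829 0.0048049  0.08249428] [0.65123329 0.44414712 0.09044471] 19.1167
```

View pics/t17.png

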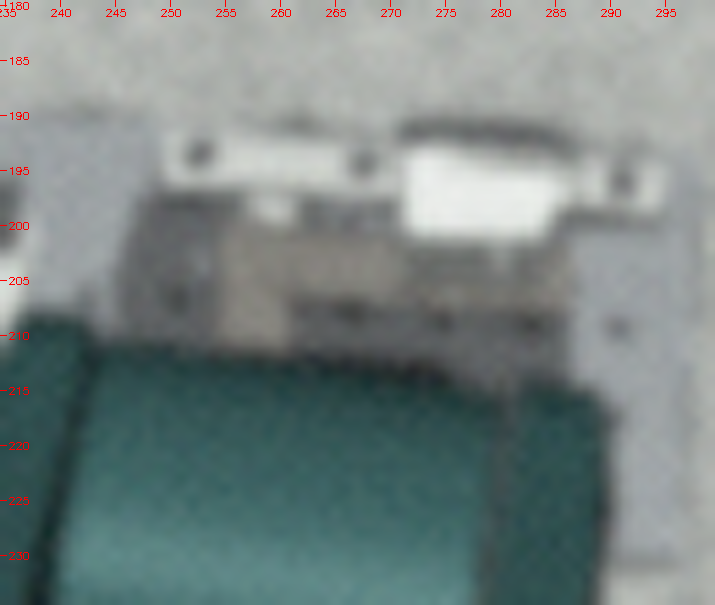

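View pics/s17.png

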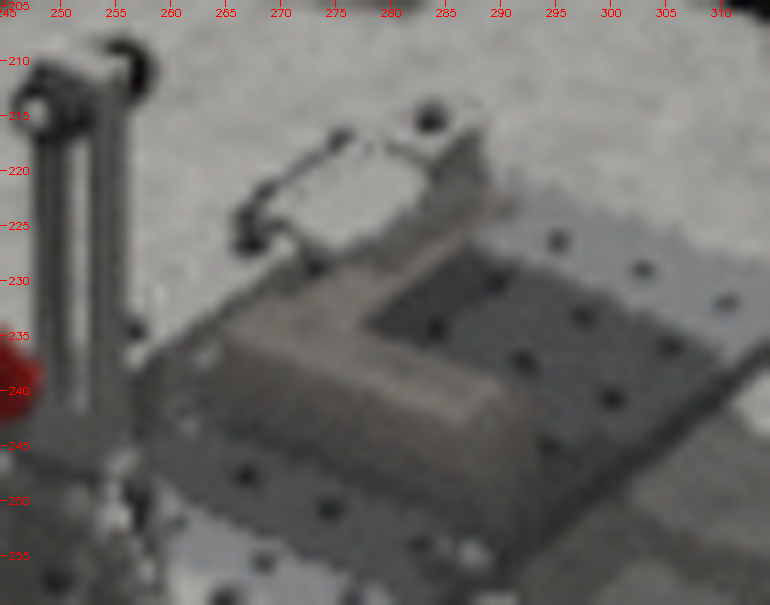

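```bash
python3 - <<'E'
from h import *
c,s=np.cos(-.07),np.sin(-.07)
for uv,z in(((258,200.5),.038),((258,197.6),.034),((275,207.5),.032),((286,208.2),.032),((264,207),.032)):
    w=unproj("top",uv,z)[:2]-[.5566,.0176]; print(uv,(1e3*np.array([c*w[0]+s*w[1],-s*w[0]+c*w[1]])).round(1))
E
```

```text
(258, 200.5) [26.5  2.5]
(258, 197.6) [36.3  3.3]
(275, 207.5) [  9.4 -50.5]
(286, 208.2) [  9.5 -84.1]
(264, 207) [  8.8 -16.9]
```

The blade is under the flare, straight, with about 11 mm to go (inner edge at seat x ≈ 9 everywhere). I return and continue.

```bash
python3 -m pendant '[[[0,3,0,0],[0,6,0,0],[0,9,0,0],[0,10.5,0,0],[0,10.7,2,0],[0,10.7,4,0],[0,10.7,6,0],[0,10.7,6,0]]]'; python3 -m pendant '[[[0,0.3,0,0],[0,0.6,0,0],[0,0.9,0,0],[0,1.1,0,0],[0,1.3,0,0],[0,1.4,0,0],[0,1.5,0,0],[0,1.5,0,0]]]'
python3 - <<'E'
from rig import r
s=r.sense(); print(s["position"],s["ft_force"],s["moment"])
E
```

```text
time_s: 19.78
position: [0.5432, -0.003, 0.0192]
ee_rot: [-0.001, 0.732, 0.682, -0.001]
ft_force: [0.2, -0.5, -0.3]
opening: 0.0002
time_s: 20.45
position: [0.5547, -0.0035, 0.0226]
ee_rot: [-0.002, 0.731, 0.682, -0.002]
ft_force: [-6.7, 0.1, 5.8]
opening: 0.0007
[ 0.55466341 -0.00348784  0.02257266] [-6.74326397  0.12778728  5.84649594] [ 0.03463719  1.17915563 -0.00542613]
```

```bash
python3 -m pendant '[[[0,0,-0.05,0],[0,0.05,-0.1,0],[0,0.1,-0.15,0],[0,0.15,-0.15,0],[0,0.2,-0.15,0],[0,0.2,-0.15,0]]]'
python3 - <<'E'
from rig import r
s=r.sense(); print(s["position"],s["ft_force"],s["moment"])
E
```

```text
time_s: 20.95
position: [0.557, -0.0034, 0.0233]
ee_rot: [-0.002, 0.731, 0.682, -0.001]
ft_force: [-6.9, 0.6, -0.4]
opening: 0.0002
[ 0.55702908 -0.00344402  0.02332569] [-6.88138486  0.55876617 -0.37733133] [ 0.25138989  1.14232878 -0.07955067]
```

Moving again (+2.4 mm at 6.9 N, no vertical load). On in small steps.

```bash
python3 -m pendant '[[[0,0.05,0,0],[0,0.1,0,0],[0,0.15,0,0],[0,0.2,0,0],[0,0.25,0,0],[0,0.3,-0.03,0],[0,0.3,-0.05,0]]]'
python3 - <<'E'
from rig import r
s=r.sense(); print(s["position"],s["ft_force"],s["moment"])
E
```

```text
time_s: 21.53
position: [0.5609, -0.0038, 0.0239]
ee_rot: [-0.001, 0.731, 0.682, -0.001]
ft_force: [-3.7, 0.1, -3.3]
opening: 0.0004
[ 0.56085528 -0.00384278  0.02392782] [-3.67863117  0.09959819 -3.323321  ] [ 0.21664105  0.57961999 -0.00957015]
```

```bash
python3 -m pendant '[[[0,0.05,0.03,0],[0,0.1,0.06,0],[0,0.15,0.06,0],[0,0.2,0.06,0],[0,0.2,0.06,0],[0,0.2,0.06,0]]]'
python3 - <<'E'
from rig import r
from h import *
im=r.grab_frame("scene")[:,:,::-1]; crop(im,240,200,70,60,10,"pics/s18.png",5)
s=r.sense(); print(s["position"],s["ft_force"],s["moment"])
E
```

```text
time_s: 22.03
position: [0.5625, -0.004, 0.0236]
ee_rot: [-0.002, 0.731, 0.682, -0.001]
ft_force: [-8.5, 0.4, 4.0]
opening: 0.0005
[ 0.56246298 -0.00399051  0.0236349 ] [-9.22290544  1.92304776  3.91236799] [ 0.13141484  1.36320612 -0.0976138 ]
```

View pics/s18.png

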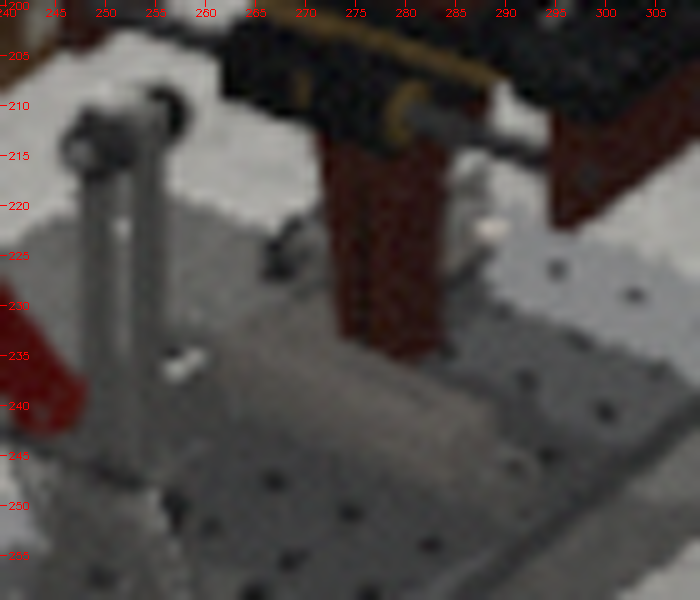

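```bash
python3 -m pendant '[[[0,0,-0.06,0],[0,0.05,-0.1,0],[0,0.1,-0.12,0],[0,0.1,-0.12,0],[0,0.1,-0.12,0]]]'
python3 - <<'E'
from rig import r
s=r.sense(); print(s["position"],s["ft_force"],s["moment"])
E
```

```text
time_s: 22.5
position: [0.5648, -0.0046, 0.0246]
ee_rot: [-0.0, 0.731, 0.682, -0.001]
ft_force: [-4.9, -2.2, -1.6]
opening: 0.0006
[ 0.56484009 -0.0045724   0.02460836] [-4.87169896 -2.16135288 -1.57330538] [-0.18269849  0.90493502 -0.02935393]
```

```bash
python3 -m pendant '[[[0,0.05,0,0],[0,0.1,0,0],[0,0.15,0,0],[0,0.15,0,0],[0,0.15,0,0]]]'
python3 - <<'E'
from rig import r
s=r.sense(); print(s["position"],s["ft_force"],s["moment"])
E
python3 -m pendant '[[[0,-0.5,0,0],[0,-1.3,0,0],[0,-1.3,-2,0],[0,-2,-5,0],[0,-5,-6,0],[0,-8,-6,0],[0,-11,-6,0],[0,-12,-6,0]]]'
python3 - <<'E'
from rig import r
from h import *
for n in cal: cv2.imwrite(f"pics/{n}19.png",r.grab_frame(n)[:,:,::-1])
crop(cv2.imread("pics/top19.png"),235,180,65,55,11,"pics/t19.png",5)
crop(cv2.imread("pics/scene19.png"),245,205,70,55,11,"pics/s19.png",5)
s=r.sense(); print(s["position"],s["ft_force"],s["time_s"])
E
```

```text
time_s: 22.92
position: [0.5649, -0.0046, 0.0246]
ee_rot: [-0.001, 0.731, 0.682, -0.001]
ft_force: [-9.4, -1.1, 1.1]
opening: 0.0005
[ 0.56489932 -0.00456034  0.02457185] [-9.43416435 -1.1480307   1.14528933] [-0.17415899  1.44658424 -0.01045148]
time_s: 23.58
position: [0.4436, 0.0045, 0.0853]
ee_rot: [-0.0, 0.731, 0.682, -0.0]
ft_force: [-1.5, 1.2, -0.2]
opening: 0.0008
[0.44649769 0.00406458 0.08540403] [ 0.76679126 -0.85163728 -0.78790857] 23.6833
```

View pics/t19.png

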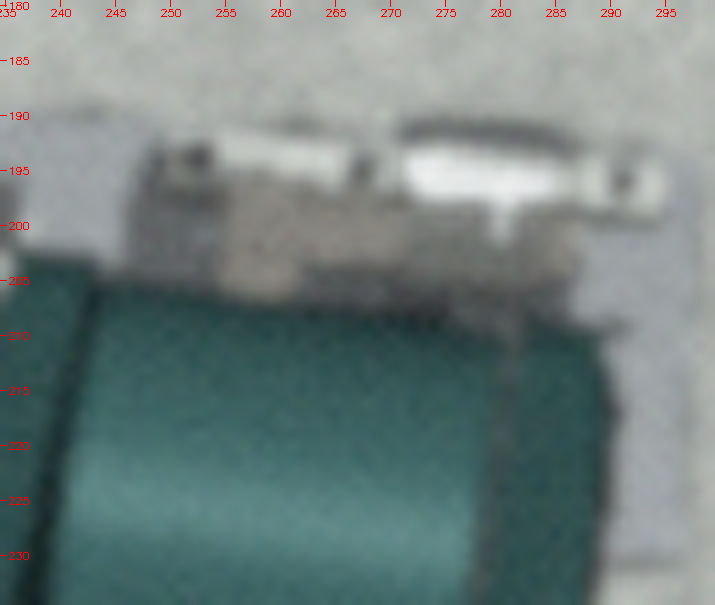

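View pics/s19.png

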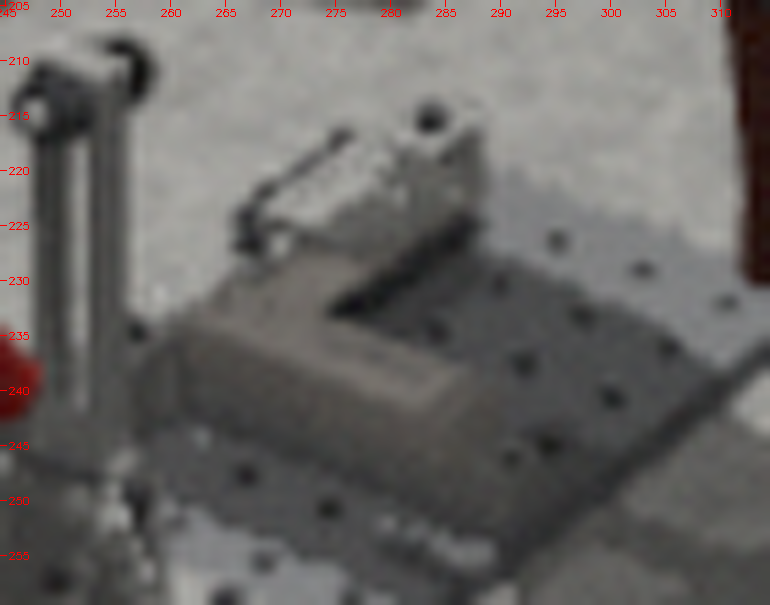

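```bash
cat >> h.py <<'E'
S=[(39,10,14),(-39,10,14),(-39,-10,14),(20,-10,14),(20,-10,8),(20,-88,8),(38,-88,8),(38,-10,8),(39,-10,14)]
def ov(n,f,u,v,w,h,k,poses,out):
    B={"scene":(.5525,.0218,-.07),"top":(.5566,.0176,-.07)}[n]
    c=cv2.imread(f)[v:v+h,u:u+w].astype(float); c=np.clip((c-40)*1.6,0,255).astype(np.uint8); c=cv2.resize(c,None,fx=k,fy=k,interpolation=cv2.INTER_CUBIC)
    for (x,y,t),col in zip(poses,((0,255,0),(0,255,255),(255,255,0))):
        o=tf(B,[(x,y,0)])[0]; P=(proj(n,tf((o[0],o[1],-.07+t),S,.024))-[u,v]+.5)*k
        cv2.polylines(c,[np.round(P*16).astype(np.int32)],True,col,1,cv2.LINE_AA,4)
    cv2.imwrite(out,c)
E
python3 - <<'E'
from h import *
po=((0,1.5,0),(-1.5,1.5,.03))
ov("top","pics/top19.png",240,188,55,25,14,po,"pics/o19t.png")
ov("scene","pics/scene19.png",252,215,50,38,15,po,"pics/o19s.png")
E
```

```text
(no output)
```

View pics/o19t.png

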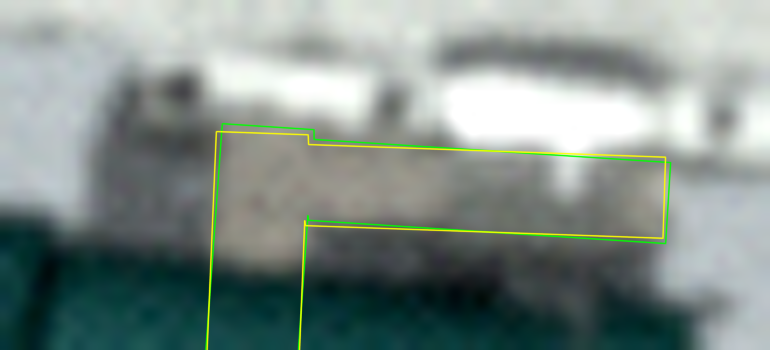

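View pics/o19s.png

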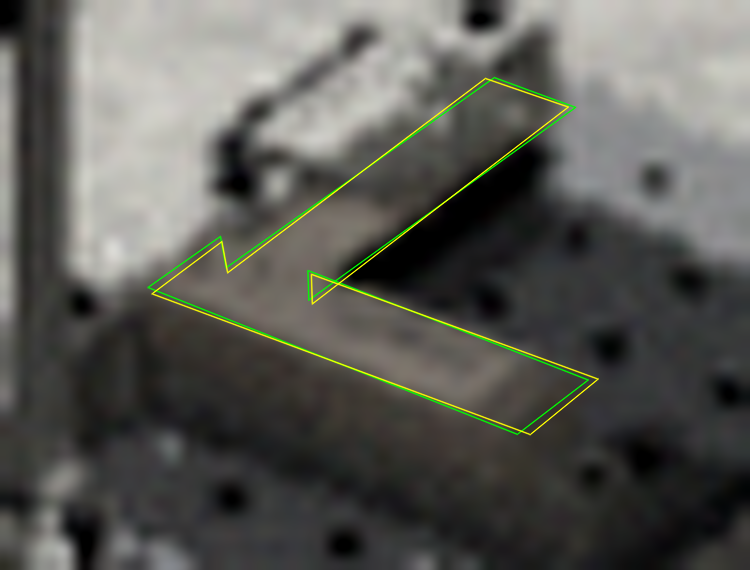

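```bash
python3 - <<'E'
from h import *
u,v,w,h,k=250,212,52,42,14
for f in("scene19","scene17"):
    g=cv2.imread(f"pics/{f}.png")[v:v+h,u:u+w].astype(float); g=np.clip((g-30)*2.6,0,255).astype(np.uint8)
    cv2.imwrite(f"pics/z_{f}.png",cv2.resize(g,None,fx=k,fy=k,interpolation=cv2.INTER_LANCZOS4))
E
```

```text
(no output)
```

View pics/z_scene19.png

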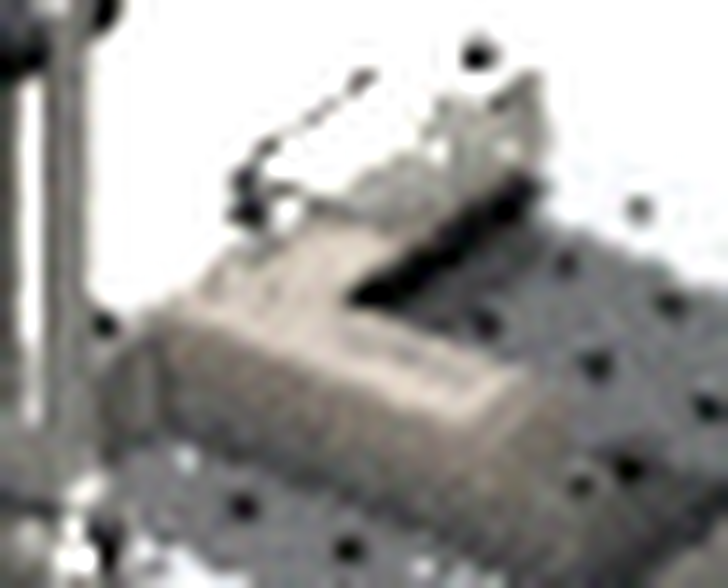

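View pics/z_scene17.png

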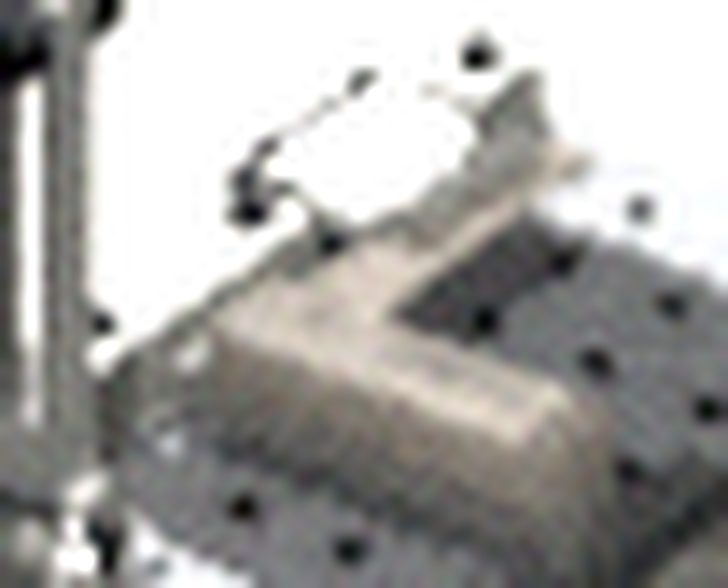

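Checked: with contrast raised, the front corner (261.6,233.6) and the inner corner crossing (274.1,232.9) lie within 1 px of the model at the seat. The shorter-looking top is the arm's shadow. Next, a gentle square-up push on the rear end of the stock.

```bash
python3 -m pendant '[[[0.6,1.5,0,0],[1.3,3,0,0],[2,4.3,0,0],[2.4,5,1,0],[2.4,5,2.5,0],[2.4,5,4,0],[2.4,5,5.2,0],[2.4,5,5.7,0]]]'; python3 -m pendant '[[[0,0,0,0],[0,0.2,0,0],[0,0.4,0,0],[0,0.6,0,0],[0,0.7,0,0],[0,0.8,0,0],[0,0.8,0,0]]]'
python3 - <<'E'
from rig import r
from h import *
im=r.grab_frame("scene")[:,:,::-1]; cv2.imwrite("pics/scene20.png",im); 
crop(np.clip((im.astype(float)-20)*2,0,255).astype(np.uint8),245,200,70,60,10,"pics/s20.png",5)
s=r.sense(); print(s["position"],s["ft_force"],s["moment"])
E
```

```text
time_s: 24.35
position: [0.4996, 0.0243, 0.0258]
ee_rot: [-0.0, 0.731, 0.682, -0.0]
ft_force: [-0.1, 0.2, 0.8]
opening: 0.0009
time_s: 24.93
position: [0.5072, 0.0238, 0.0283]
ee_rot: [0.0, 0.731, 0.682, 0.0]
ft_force: [-0.3, -1.2, 0.3]
opening: 0.0005
[0.50712893 0.02376508 0.0281715 ] [-0.7180052  -1.83998802  0.01769688] [ 0.013758   -0.05359191 -0.00868772]
```

View pics/s20.png

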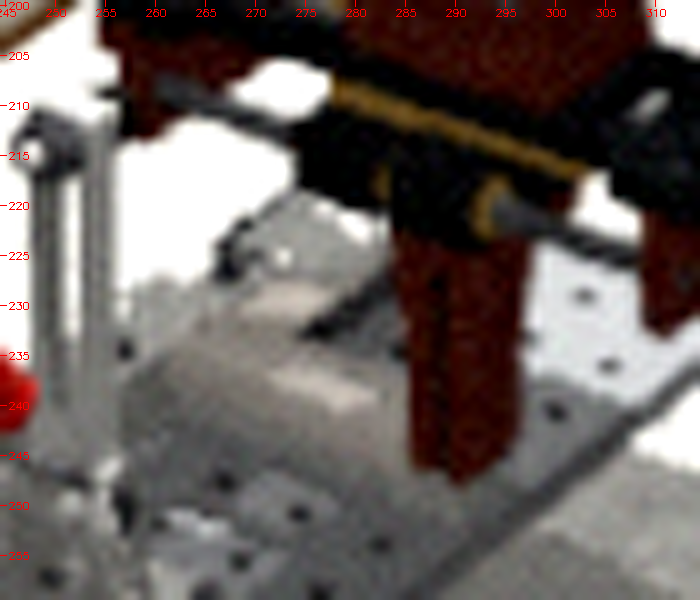

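```bash
python3 -m pendant '[[[0,0.05,0,0],[0,0.1,0,0],[0,0.15,0,0],[0,0.2,0,0],[0,0.2,0,0]]]'; python3 -m pendant '[[[0,0.05,0,0],[0,0.1,0,0],[0,0.15,0,0],[0,0.15,0,0],[0,0.15,0,0]]]'
python3 - <<'E'
from rig import r
s=r.sense(); print(s["position"],s["ft_force"],s["moment"])
E
```

```text
time_s: 25.4
position: [0.5073, 0.0238, 0.0276]
ee_rot: [-0.001, 0.731, 0.682, -0.001]
ft_force: [-5.5, -0.0, 3.9]
opening: 0.0004
time_s: 25.82
position: [0.5073, 0.0238, 0.0275]
ee_rot: [-0.002, 0.731, 0.682, -0.002]
ft_force: [-7.8, 0.8, 6.6]
opening: 0.0004
[0.50726248 0.02384646 0.02749957] [-7.82799973  0.77989308  6.55566857] [-0.00632781  1.25714714  0.00604583]
```

```bash
python3 -m pendant '[[[0,0,-0.08,0],[0,0.05,-0.16,0],[0,0.1,-0.2,0],[0,0.1,-0.2,0],[0,0.1,-0.2,0]]]'
python3 - <<'E'
from rig import r
s=r.sense(); print(s["position"],s["ft_force"],s["moment"])
E
python3 -m pendant '[[[0,0.1,-0.2,0],[0,0.15,-0.22,0],[0,0.15,-0.22,0],[0,0.15,-0.22,0]]]'
```

```text
time_s: 26.23
position: [0.5073, 0.0239, 0.0287]
ee_rot: [-0.003, 0.731, 0.682, -0.002]
ft_force: [-7.7, 0.6, -1.8]
opening: 0.0004
[0.5073401  0.02386761 0.02870812] [-7.706473    0.63687175 -1.76004904] [ 0.04521028  1.21831874 -0.00578091]
time_s: 26.57
position: [0.5075, 0.0239, 0.0306]
ee_rot: [-0.004, 0.731, 0.682, -0.003]
ft_force: [-9.8, 0.7, -1.0]
opening: 0.0003
```

Hard stop against the fence at 8–10 N. Retreating, then checking the seat from both cameras.

```bash
python3 -m pendant '[[[0,-0.5,0,0],[0,-1,0,0],[0,-1.5,-1,0],[0,-2.5,-4,0],[0,-5,-8,0],[0,-8,-11,0],[0,-10,-14,0],[0,-10,-17,0]]]'
python3 - <<'E'
from rig import r
from h import *
for n in cal: cv2.imwrite(f"pics/{n}21.png",r.grab_frame(n)[:,:,::-1])
po=((0,1.5,0),)
ov("top","pics/top21.png",240,186,55,32,14,po,"pics/o21t.png")
ov("scene","pics/scene21.png",252,212,50,40,15,po,"pics/o21s.png")
s=r.sense(); print(s["position"],s["ft_force"],s["time_s"])
E
```

```text
time_s: 27.23
position: [0.4078, 0.031, 0.2039]
ee_rot: [-0.001, 0.731, 0.682, -0.001]
ft_force: [-0.6, -0.1, -0.6]
opening: 0.0006
[0.41602405 0.03020742 0.20765304] [ 1.17789572 -0.15478609 -1.20565104] 27.3333
```

View pics/o21t.png

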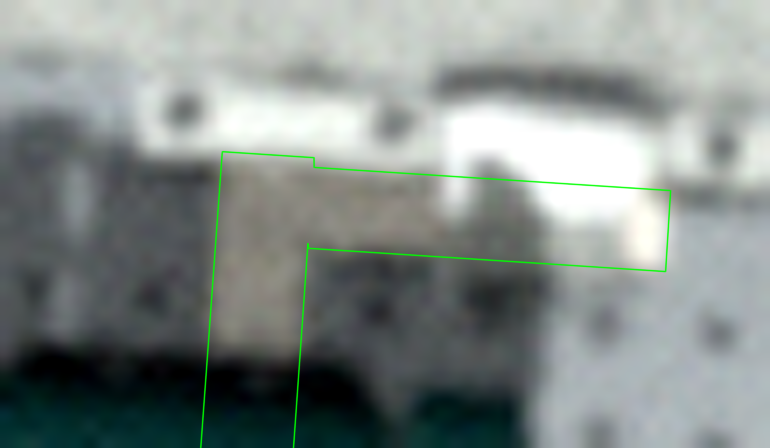

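View pics/o21s.png

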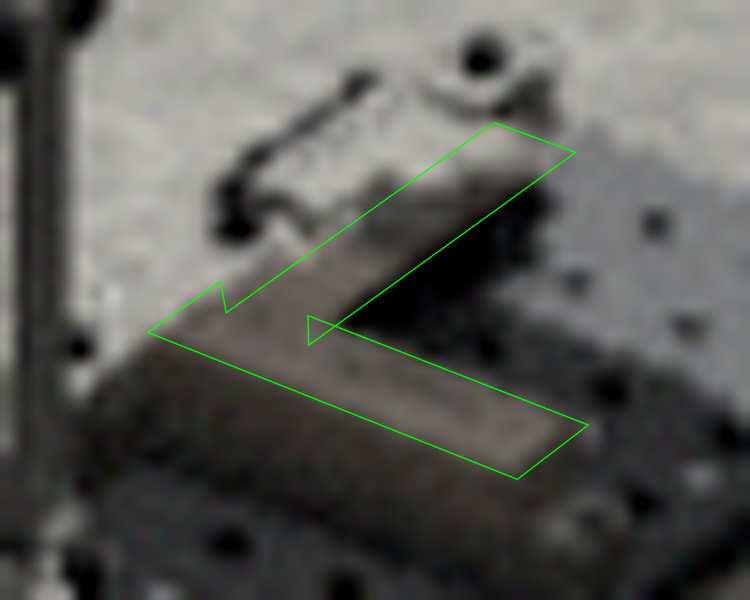

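The seat matches the model in both views (top corner 255.8,197; scene corner 261.5,233.6). Next, behind the handle.

```bash
python3 -m pendant '[[[2.5,0,0,0],[5.5,1,0,0],[9,2,0,0],[12.5,4,0,0],[15.5,6.5,0,0],[18,9,0,0],[19,12,0,0],[19,13.8,0,0]]]'; python3 -m pendant '[[[0,0,0,0],[0,0,2,0],[0,0,4,0],[0,0,6,0],[0,0,7,0],[0,0,7,0]]]'
python3 - <<'E'
from rig import r
from h import *
for n in cal: cv2.imwrite(f"pics/{n}22.png",r.grab_frame(n)[:,:,::-1])
crop(cv2.imread("pics/scene22.png"),180,140,120,140,5,"pics/s22.png",10)
crop(cv2.imread("pics/top22.png"),180,160,80,70,8,"pics/t22.png",10)
s=r.sense(); P=s["position"];print(P,s["ft_force"],s["time_s"])
c,sn=np.cos(-.07),np.sin(-.07);w=P[:2]-[.554,.0201];print("seat",c*w[0]+sn*w[1],-sn*w[0]+c*w[1])
E
```

```text
time_s: 28.0
position: [0.5675, 0.2132, 0.2023]
ee_rot: [0.001, 0.731, 0.683, 0.002]
ft_force: [0.6, -0.1, -0.2]
opening: 0.0005
time_s: 28.5
position: [0.5614, 0.2095, 0.1299]
ee_rot: [-0.001, 0.732, 0.682, -0.002]
ft_force: [-0.2, -0.7, 0.4]
opening: 0.0002
[0.56368924 0.21015103 0.13243077] [-0.07259926  0.65532333  0.70733155] 28.6
seat -0.003627194320373346 0.19026329049181592
```

View pics/s22.png

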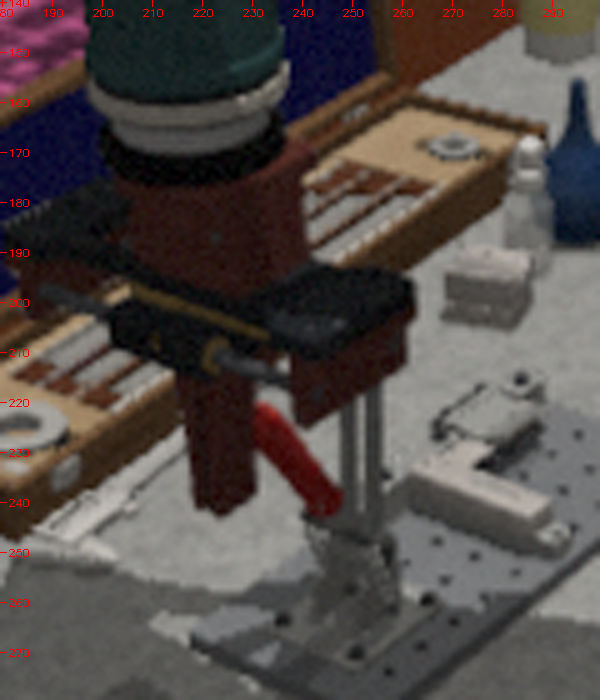

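View pics/t22.png

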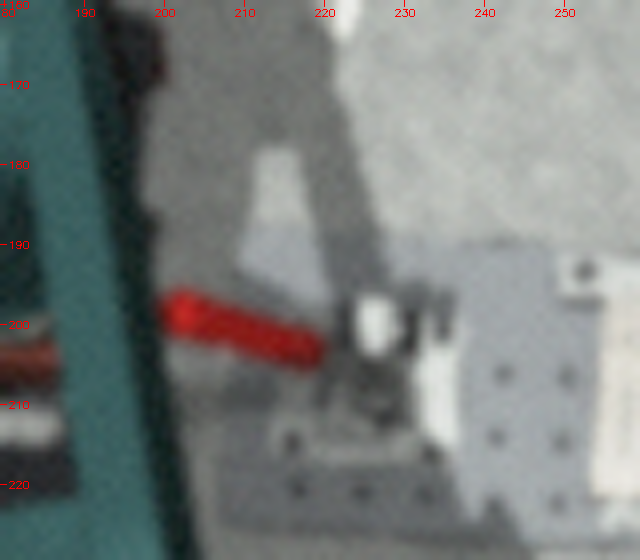

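```bash
python3 -m pendant '[[[-0.5,0.2,0,0],[-0.9,0.3,0,0],[-1.2,0.3,0,0],[-1.5,0.3,0,0],[-1.8,0.3,0,0],[-2.1,0.3,0,0],[-2.4,0.3,0,0],[-2.7,0.3,0,0]]]'; python3 -m pendant '[[[-0.3,0,0,0],[-0.6,0,-0.1,0],[-0.9,0,-0.2,0],[-1.2,0,-0.3,0]]]'
python3 - <<'E'
from rig import r
from h import *
cv2.imwrite("pics/scene23.png",r.grab_frame("scene")[:,:,::-1])
crop(cv2.imread("pics/scene23.png"),180,140,120,140,5,"pics/s23.png",10)
s=r.sense(); P=s["position"];print(P,s["ft_force"],s["time_s"])
E
```

```text
time_s: 29.27
position: [0.5673, 0.1875, 0.135]
ee_rot: [-0.001, 0.732, 0.681, 0.005]
ft_force: [-0.6, 15.3, 12.6]
opening: 0.0003
time_s: 29.6
position: [0.5665, 0.1738, 0.1375]
ee_rot: [-0.0, 0.732, 0.682, 0.004]
ft_force: [0.2, 9.3, 7.2]
opening: 0.0007
[0.56646128 0.17309996 0.13750675] [0.67182236 7.58400037 6.72556916] 29.65
```

View pics/s23.png

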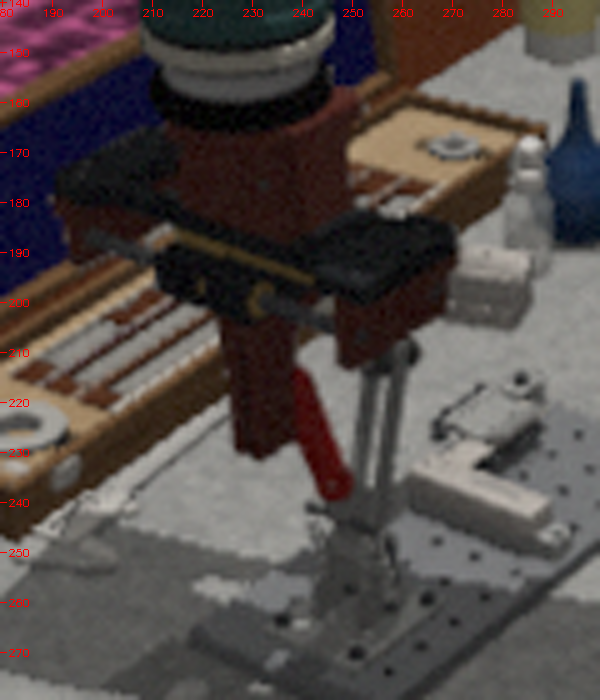

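The handle is following (9 N falling). On past dead centre.

```bash
python3 -m pendant '[[[-0.4,0,-0.1,0],[-0.8,0,-0.3,0],[-1.2,0,-0.5,0],[-1.6,0,-0.7,0],[-2,0,-0.8,0],[-2.4,0,-0.9,0],[-2.8,0,-1,0],[-3.2,0,-1,0]]]'; python3 -m pendant '[[[-0.4,0,0,0],[-0.8,0,0,0],[-1.2,0,0,0],[-1.5,0,0,0],[-1.8,0,0,0],[-2.1,0,0,0]]]'
python3 - <<'E'
from rig import r
from h import *
cv2.imwrite("pics/scene24.png",r.grab_frame("scene")[:,:,::-1])
crop(cv2.imread("pics/scene24.png"),180,140,120,140,5,"pics/s24.png",10)
s=r.sense(); P=s["position"];print(P,s["ft_force"],s["time_s"])
E
```

```text
time_s: 30.32
position: [0.5626, 0.1388, 0.1456]
ee_rot: [0.0, 0.731, 0.682, 0.0]
ft_force: [1.0, 3.2, 3.4]
opening: 0.0003
time_s: 30.82
position: [0.5596, 0.1176, 0.1446]
ee_rot: [-0.0, 0.731, 0.682, -0.001]
ft_force: [0.9, 0.3, 0.2]
opening: 0.0007
[0.55963004 0.1171552  0.14458827] [ 0.06171435 -0.44961847 -0.14934881] 30.8667
```

View pics/s24.png

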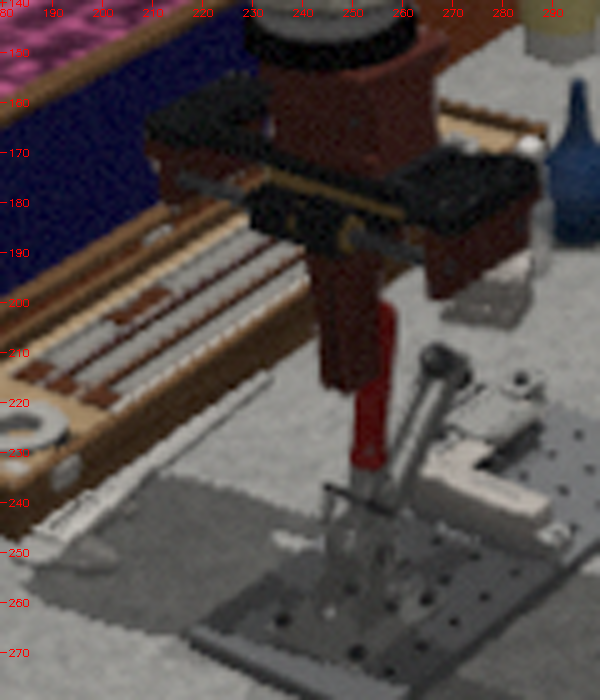

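```bash
python3 -m pendant '[[[-0.3,0,0,0],[-0.6,0,0,0],[-0.9,0,0,0],[-1.2,0,0,0],[-1.2,0,0,0],[-1.2,0,0,0]]]'
python3 - <<'E'
from rig import r
from h import *
cv2.imwrite("pics/scene25.png",r.grab_frame("scene")[:,:,::-1])
crop(cv2.imread("pics/scene25.png"),180,140,120,140,5,"pics/s25.png",10)
s=r.sense(); P=s["position"];print(P,s["ft_force"],s["time_s"])
E
```

```text
time_s: 31.37
position: [0.5597, 0.1061, 0.1451]
ee_rot: [-0.0, 0.732, 0.682, -0.0]
ft_force: [0.7, 0.7, 0.1]
opening: 0.0006
[0.55971262 0.10623166 0.1450817 ] [ 0.37478849  0.24597304 -0.88623524] 31.4167
```

View pics/s25.png

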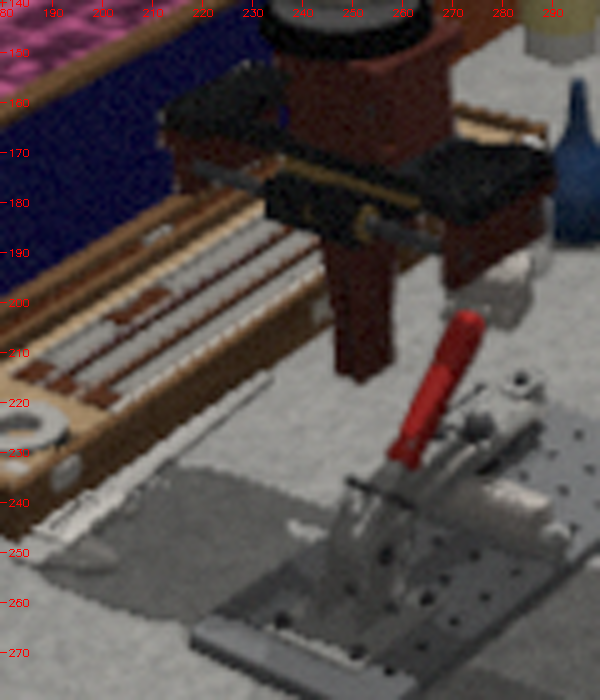

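It snapped down. I move the arm away to +y and up, then check the final state.

```bash
python3 -m pendant '[[[1,0,0,0],[3,0,-1,0],[6,0,-3,0],[9,0,-6,0],[12,-2,-8,0],[13,-5,-8,0],[13,-8,-8,0],[13,-10,-8,0]]]'; python3 -m pendant '[[[0,0,0,0],[0,0,0,0],[0,0,0,0]]]'
python3 - <<'E'
from rig import r
from h import *
for n in cal: cv2.imwrite(f"pics/{n}26.png",r.grab_frame(n)[:,:,::-1])
po=((0,1.5,0),)
ov("top","pics/top26.png",195,182,105,50,7.5,po,"pics/o26t.png")
ov("scene","pics/scene26.png",230,195,80,60,9.5,po,"pics/o26s.png")
s=r.sense(); print(s["position"],s["ft_force"],s["time_s"])
E
```

```text
time_s: 32.08
position: [0.4663, 0.2448, 0.2254]
ee_rot: [-0.001, 0.731, 0.683, -0.0]
ft_force: [-0.5, 0.4, -0.6]
opening: 0.001
time_s: 32.33
position: [0.4701, 0.2436, 0.2255]
ee_rot: [0.0, 0.731, 0.682, 0.001]
ft_force: [-0.2, -0.3, -0.2]
opening: 0.0005
[0.4705096  0.24311233 0.22517439] [1.29588349 0.67041878 0.91170708] 32.4333
```

View pics/o26t.png

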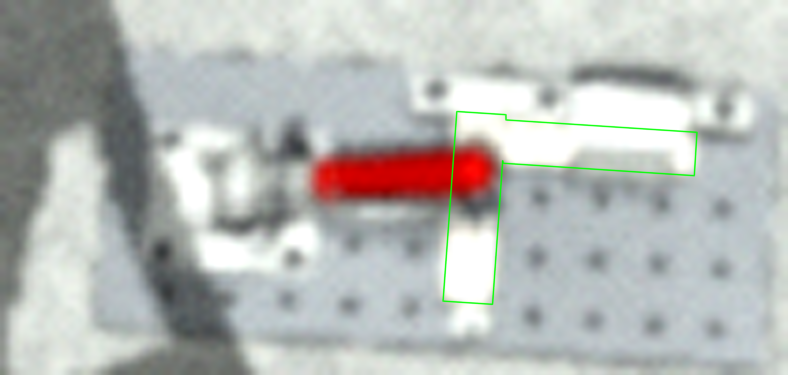

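View pics/o26s.png

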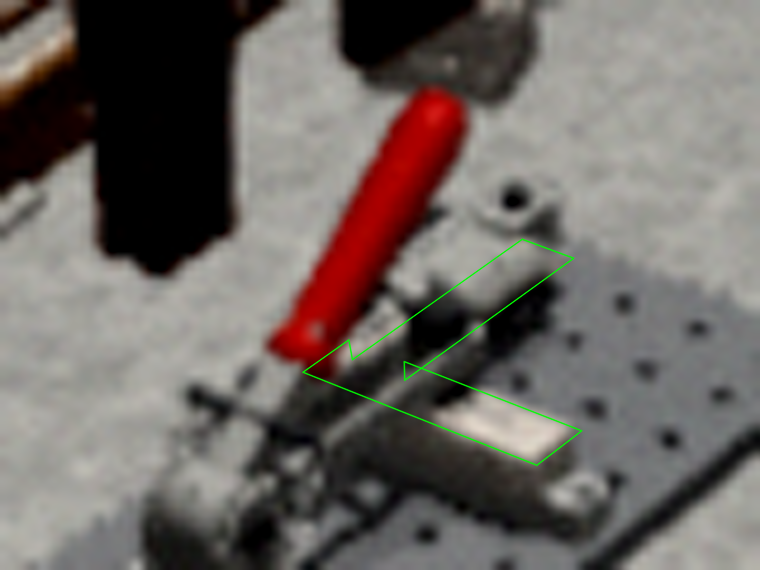

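```bash
python3 - <<'E'
from h import *
for n,B in(("top",(.5566,.0176,-.07)),("scene",(.5525,.0218,-.07))):
  for l in(1.3,1.4,1.5,1.55):
    f=np.radians(32)-l; print(n,l,proj(n,tf(B,[(0,95+125*np.sin(f),52+125*np.cos(f))])).round(1))
E
python3 - <<'E'
from rig import r
print(r.sense()["ft_force"]); print(r.sign_off())
E
```

```text
top 1.3 [[253.6 202.6]]
top 1.4 [[256.7 203.3]]
top 1.5 [[259.6 204.1]]
top 1.55 [[260.8 204.5]]
scene 1.3 [[272.6 201.3]]
scene 1.4 [[274.9 203.1]]
scene 1.5 [[276.9 205.3]]
scene 1.55 [[277.8 206.5]]
[1.29588349 0.67041878 0.91170708]
the job is handed in; nothing more can be done
None
```

The square is seated at the fence with its blade in the clip. The toggle clamp is snapped down on the stock, and the job was handed in at about 32.4 s. `sign_off` gave no verdict.

**What I did:**
- I gripped the pale steel square near the rear end of its stock and laid it level on the strip with the blade at the clip mouth.
- The gripper's 178 mm bar would have hit the upright clamp arm at the seat. So I let go, turned the tool 90° and pushed the blade's inner edge into the clip with shut fingers, at up to about 9 N.
- I then pushed the rear end of the stock until it stopped hard against the fence at 8–10 N.
- After backing off, I pushed the red handle from behind, about 20 N in total (15 N of it level) falling to zero, until it snapped over.

**Last checks:**
- **Seat:** in both camera views the outlines match the seat model within about 1 mm, with y about +1.5 mm and no visible turn.
- **Lever:** the handle end in the top view (259, 204) fits a lever angle of about 1.5 rad. The scene view was compared only roughly.
- **Arm:** it ended well clear and touching nothing.

**What went wrong or stayed unproven:**
- The first slide with the stock still gripped jammed at about 13 N sideways and 17 N vertical. I backed off, raised it 1 mm and it moved freely.
- The pushes also stuck twice until I lifted the tip slightly.
- The two cameras disagreed by about 4 mm in y. I settled this from where the grip centred on the stock.
- The jaw angle and pad compression could not be read directly. I judged them from the pictures only.
- I did not measure the loupe, micrometer or V-block at the end. Nothing was seen or felt touching them.

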